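Load the counter box past its sprung flap

TASK

The counter box is to be filled with the small farm drums for the evening. First push its drawer fully home and lock it by pushing the headed steel pin all the way down through the fork and the drawer's lug; only then push every small drum on the counter past the sprung flap, so that all of them lie inside the box and the flap has sprung shut again. Leave the jar and the cup of picks where they stand.

Things in the scene. Friction and masses are not known exactly. Their poses are not given: they have to be found in the camera images.
- counter_box: Pale wooden box fixed to the counter, 170 mm wide. Origin on the counter below the flap, midway across; x points away from the robot side, y left, z up. From x = -125 to 0 mm it is 160 mm high, its flat top an open loading ledge; from 0 to 180 mm a closed compartment, roof top at 243 mm. The drawer runs below both, its front face at x = -137 mm when home.
- mouth (a point): Centre of the mouth's sill, below the shut flap (box x = 0, z = 160 mm). Mouth 90 mm wide, 75 mm high. The ledge ends 6 mm on; beyond is a drop into the drawer. Notches in the front of the roof (56 mm wide, to box x = 83 mm) and in the flap (40 mm wide, down to z = 171 mm) let closed upright fingers follow a drum in. Axes as the box.
- bay (a point): Point on the ledge's top surface, midway between two guide rails, 74 mm in front of the flap. A drum set upright here stands clear of the flap. Rails: 12 mm high, 82 mm apart between inner faces, box x from -113 to -15 mm; they lead to the mouth. The ledge's front end is open. Axes as the box.
- flap (a joint): Flap 90 x 72 mm hung by its top edge at box z = 235 mm: two metal cheeks joined by a bow, notched for fingers. Radians: 0 shut (upright), grows as its lower edge swings inward (away from the robot) to 1.55. Sprung shut, up to 5 N on a drum: let go half-way, a drum may be pushed back or stick. Push it from behind until the fingers are 35 mm past the flap: it drops in; draw back straight.
- drawer (a joint): Drawer below the box. Metres: 0 fully home (against its stop, holes in line), grows as it is drawn out towards the robot side (the box's -x) to 0.04. Slides with about 3 N of friction and stays where it is left.
- drawer_front (a point): Centre of the outer face of the drawer's front panel (170 mm wide, from 2 to 150 mm above the counter), 50 mm above the counter; moves with the drawer. The face looks along the box's -x.
- fork_top (a point): Mouth of the pin hole in the top plate of the steel fork on the right side (-y) of the box: box x = -100, y = -120 mm, 114 mm above the counter. The box's side wall, 160 mm high, is 35 mm to the left of the hole's axis; the other sides are free. Axes as the box.
- fork (a point): Middle of the fork, on the hole's axis, 17 mm below fork_top. Two level plates 44 x 60 x 8 mm (tops 114 and 88 mm above the counter) with upright 17 mm holes; between them is the drawer's lug, 10 mm thick with the same hole, in line when the drawer is home.
- pin_head (a point): Centre of the headed pin's dark head, an upright cylinder 30 mm across and 34 mm high; below it a steel shank 14 mm across, 42 mm long, tip chamfered; z up along the pin; 90 g. Stands loosely in the pin rest; lift it straight out. Seated, the head's underside rests on the top fork plate and this point is 17 mm above fork_top.
- pin_rest: Dark wooden block 70 x 70 x 50 mm with a 20 mm hole through it, fixed to the counter; origin at the centre of its underside. The pin's head starts resting on its top.
- fig_jar: Glass jar with red contents, 72 mm across, 102 mm high, standing upright; origin at the centre of its underside. Bystander, leave alone.
- pick_cup: Stoneware cup of wooden picks, 67 mm across, 106 mm high; origin at the centre of its underside. Bystander, leave alone.
- drum_1_mid (a point): Centre (half-way up, 23 mm) of a small farm drum: a pale firm cheese, upright cylinder 69 mm across, 46 mm high, 160 g. None if it is absent this time.
- drum_2_mid (a point): Centre (half-way up, 23 mm) of a small farm drum: a pale firm cheese, upright cylinder 69 mm across, 46 mm high, 160 g. None if it is absent this time.
- drum_3_mid (a point): Centre (half-way up, 23 mm) of a small farm drum: a pale firm cheese, upright cylinder 69 mm across, 46 mm high, 160 g. None if it is absent this time.
- drum_4_mid (a point): Centre (half-way up, 23 mm) of a small farm drum: a pale firm cheese, upright cylinder 69 mm across, 46 mm high, 160 g. None if it is absent this time.
Not all that is in view belongs to the job. Leave any yellow look-alike of the part that bears drum_2_mid alone. Leave any green look-alike of the part that bears drum_3_mid alone.

How it is judged (in metres and radians):
On the way, in this order (a step that is already met when the one before it is completed fails the run):
1. the drawer is pushed fully home (value of joint drawer below 0.006 m), for 0.2 s.
2. the pin is pushed down through fork and lug until its head rests on the fork, with the drawer home and no drum yet inside the box (z of pin_head in the frame of fork_top below 0.02 m and horizontal distance between pin_head and fork_top below 0.006 m and angle between pin_head's own z axis and vertical below 0.12 rad and value of joint drawer below 0.006 m and (horizontal distance between drum_1_mid and counter_box above 0.15 m or z of drum_1_mid in the frame of counter_box above 0.16 m) and (horizontal distance between drum_2_mid and counter_box above 0.15 m or z of drum_2_mid in the frame of counter_box above 0.16 m) and (horizontal distance between drum_3_mid and counter_box above 0.15 m or z of drum_3_mid in the frame of counter_box above 0.16 m) and (horizontal distance between drum_4_mid and counter_box above 0.15 m or z of drum_4_mid in the frame of counter_box above 0.16 m)), for 0.2 s.
At the end, for the whole second after the job is handed in: Every drum that was on the counter lies at rest inside the box (centre between its walls and below the level of the ledge), the flap is shut (under 0.06 rad), the drawer is home (within 6 mm) and the pin is upright in the fork with its head down on the top plate (within 3 mm) (z of pin_head in the frame of fork_top below 0.02 m and horizontal distance between pin_head and fork_top below 0.006 m and angle between pin_head's own z axis and vertical below 0.12 rad and value of joint drawer below 0.006 m and value of joint flap below 0.06 rad and x of drum_1_mid in the frame of counter_box between -0.125 and 0.175 m and y of drum_1_mid in the frame of counter_box between -0.08 and 0.08 m and z of each of drum_1_mid, drum_2_mid, drum_3_mid, drum_4_mid in the frame of counter_box below 0.155 m and linear speed of each of drum_1, drum_2, drum_3, drum_4 below 0.02 m/s and x of drum_2_mid in the frame of counter_box between -0.125 and 0.175 m and y of drum_2_mid in the frame of counter_box between -0.08 and 0.08 m and x of drum_3_mid in the frame of counter_box between -0.125 and 0.175 m and y of drum_3_mid in the frame of counter_box between -0.08 and 0.08 m and x of drum_4_mid in the frame of counter_box between -0.125 and 0.175 m and y of drum_4_mid in the frame of counter_box between -0.08 and 0.08 m); the robot touches nothing.
It fails at once if the jar or the cup is moved more than 5 cm (distance of any of fig_jar, pick_cup from where it was at the start of the episode above 0.05 m).
Of drum_1, drum_2, drum_3, drum_4 only 2 to 4 are there at a start; the rules pass over those that are not, and their reading is None.
At some moment in a run one of drum_1, drum_2, drum_3, drum_4 may be knocked a few centimetres aside while the robot is not near it.
It also fails if it takes over 210 s, if anything falls off the work surface, if the arm or the gripper's body presses on something with over 40 N, if the wrist force passes 120 N, or if a joint passes its speed limit or range.

ROBOT

A 6-joint arm with a two-finger parallel gripper is mounted at the origin on a cart in front of the work surface, level with it; the furniture and walls round the work are solid. World frame = base frame: x ahead of the robot, y to its left, z up, the work surface at z = 0. Lengths are in mm, angles in degrees, forces in N, time in s.
With the tool pointing down it reaches from about 300 to 850 mm from the base axis. Payload 4.2 kg.
Tool frame: the origin (TCP) lies midway between the tips of the shut fingers; the grasp point (between the pads) lies env.hold_point_z behind it (env.hold_point_z is the distance from the TCP to the grasp point, in mm); z points along the fingers, y is the line along which they close (so a half turn about z gives the same grasp; the last joint's range is limited). The gripper opens to 91 mm and grips with 3 to 60 N. Pads are 32 mm wide; open, the fingers measure 118 mm over their backs; the gripper's body (76 mm by 178 mm) begins 60 mm behind the grasp point.
Start: joints at [65.203, 18.312, 89.639, -0, 72.044, -1.146], TCP at [230.681, 526.719, 184.576] pointing down, gripper open.
Joint ranges: [-177.97, 177.97], [-48.28, 115.42], [12.27, 149.76], [-77.06, 257.06], [2.81, 150.46], [-146.56, 146.56]. Speed limits (degrees/s): [147.25, 147.25, 180, 180, 180, 180].

INTERFACE

Orientations are given as [roll, pitch, yaw] about the fixed x, y, z axes, in that order (R = Rz(yaw) Ry(pitch) Rx(roll)).
In Python, from workcell import env, viewer, spotter gives the robot as it stands.
- The arm moves only by the tool apply_moves, never from a script. Its arguments are lists of equal length, an entry for each row: "delta_pos": the shift along the world's x, y, z normalised to -1 to 1, where 1 is 120 mm, a list of three; "rot": the turn, a rotation vector about the world's x, y, z normalised to -1 to 1, where 1 is 1.5 rad, a list of three; "hand": the opening, from 0 (shut) to 1 (fully open). A call has 1 to 10 rows; each row is the pose to reach, as a shift and turn from the pose commanded when the call began; what a row does not reach only later rows make up. A row lasts 1/12 s, in which the tool goes at most 41.7 mm and 7.16 degrees, less where a joint would pass 70% of its speed; a pose out of reach is approached as far as the arm can. A call with a number of a shift or a turn outside -1 to 1 is refused whole. A call with a gripper value outside its range is refused whole. The fingers move at their own pace and stop on an object; "newtons" is the grip in N (left out, the last holds). Time passes only in rows, so rows that repeat a pose let the fingers close. It gives the time, the measured TCP pose, the force, the opening and the grip force at its end, in the units of the state.
- env.state(): the state, without advancing time (a new reading comes with each control period).
- viewer.grab_frame(name): name is "scene" or "top" or "wrist"; returns a dict with "pixels" (384x512x3 uint8, red, green, blue), "camera_matrix" (3x3 intrinsics, pixels), "R" (3x3) and "t" (3): a world point X has camera coordinates R X + t; the wrist camera has in their place "mount" (4x4, takes a point from camera to tool coordinates, whose origin is the TCP and whose axes are the flange's). Camera axes: x right, y down, z forward; pixel columns grow to the right and rows downward; lengths in mm; the calibration is good to about 2 mm. A picture is of the moment at which its call begins: read the wrist's pose just before it. There is no depth.
- env.job_done(): hands the job in; it is judged then, once.
Trained networks look in a picture, given as the dict that the camera call returned (one of the last four; its "shot" number tells which), for a name from the list of things; names that differ only in an ending like _2 or _b are one class to them, and where a whole thing is asked for, a point or a joint stands for the part that bears it (a point fixed in the world has none). Each returns a list of dicts, best first, with "score" (0 to 1); they miss things now and then, are a little off and sometimes report something else, mostly with a low value. They report only what shows in the picture. A call takes as long as a camera call. They do not tell look-alikes from the thing itself.
- spotter.trace(picture, query): "mask" (384x512 bool, what is visible of it) and "box" ([centre column, centre row, width, height] in pixels, round what is visible of it).
- spotter.landmark_of(picture, query): "position" ([column, row] in pixels: a listed point, or the origin of a listed thing).
The state is a dict: "time_s": time; "qpos": joint angles; "qvel": joint speeds; "effort": joint torques, N m; "ee_pos": TCP position; "ee_rot": TCP orientation; "force": force on the tool from outside, world axes, zero at the start; "torque": the same for the moment, N m; "gripper_width": finger opening in mm; "gripper_force": force on a finger pad.
Only numpy, scipy, OpenCV 4.12 (cv2) and the standard library are available. Lean on these libraries where they do the work, as an engineer would, in place of code of your own. Each camera call takes 0.05 s, during which the arm holds its last target. There are 200 camera calls.

## Working session

There is one attempt and no reset: what is moved stays moved. The work goes in short steps, Python scripts to look and compute and a tool call to move; the robot and the scene stay as the last step left them, time stands still between calls to the robot, and variables do not carry over. Pictures are saved under pics/ and viewed, at most 14 in all, crops included, and the job is handed in when it is done.

Besides the shell and the picture viewer there is one more tool, called after "Request:" as a command line: name --argument value ..., lists and objects as JSON in quotes. apply_moves: Moves the arm, as the interface text tells. Its arguments: {"type":"object","properties":{"delta_pos":{"type":"array"},"rot":{"type":"array"},"hand":{"type":"array"},"newtons":{"type":"number"}},"required":["delta_pos","rot","hand"]}

```bash
mkdir -p pics; cat > h.py <<'E'
import numpy as np, cv2
from workcell import env, viewer, spotter
from scipy.spatial.transform import Rotation as Ro
def save(p,n): cv2.imwrite(n,cv2.cvtColor(p["pixels"],cv2.COLOR_RGB2BGR))
def ext(p,st=None):
    if "R" in p and p["R"] is not None: return np.array(p["R"]),np.array(p["t"])
    M=np.array(p["mount"]); Rt=Ro.from_euler('xyz',st["ee_rot"],degrees=True).as_matrix(); o=np.array(st["ee_pos"])
    Rc=Rt@M[:3,:3]; c=Rt@M[:3,3]+o
    return Rc.T,-Rc.T@c
def ray(p,uv,z,st=None):
    R,t=ext(p,st); K=np.array(p["camera_matrix"]); d=R.T@np.linalg.inv(K)@np.array([uv[0],uv[1],1.]); c=-R.T@t
    return c+d*(z-c[2])/d[2]
def proj(p,X,st=None):
    R,t=ext(p,st); q=np.array(p["camera_matrix"])@(R@np.array(X,float)+t); return q[:2]/q[2]
E
python3 - <<'E'
from h import *
print(env.state(),env.hold_point_z)
ims=[]
for n in("scene","top"):
    p=viewer.grab_frame(n);ims.append(p["pixels"]);save(p,f"pics/{n}0.png")
    R,t=ext(p);print(n,-R.T@t)
    Z=dict(counter_box=0,mouth=160,bay=160,drawer_front=50,fork_top=114,pin_head=67,pin_rest=0,fig_jar=0,pick_cup=0,drum_1_mid=23)
    for k,z in Z.items():
        for r in spotter.landmark_of(p,k)[:6]:
            print(k,np.round(r["position"]),round(r["score"],2),np.round(ray(p,r["position"],z)))
E
```

```text
{'time_s': 0.0, 'qpos': array([ 6.52026219e+01,  1.83506677e+01,  8.97072110e+01, -2.61588378e-03,
        7.20453180e+01, -1.14585750e+00]), 'qvel': array([ 0.07269754, -0.0833096 ,  0.01740886,  0.0363026 , -0.10679574,
       -0.07976732]), 'effort': array([ 5.28198452e-04, -4.12476397e+01, -2.31972742e+01,  7.26270187e-02,
        4.58250800e-02, -1.48608497e-04]), 'ee_pos': array([230.44588563, 526.17216404, 183.72465379]), 'ee_rot': array([-1.79896774e+02,  4.22847257e-04,  1.56349288e+02]), 'force': array([-0.07302239, -0.55711164, -0.23660858]), 'torque': array([ 0.01001347,  0.03722427, -0.01381214]), 'gripper_force': 0.0, 'gripper_width': 91.17210447654843} 18.8
scene [   13.27608856 -1022.21288689   750.90723963]
counter_box [262. 228.] 0.68 [618.  30.   0.]
counter_box [260. 182.] 0.47 [772. 325.   0.]
mouth [263. 184.] 0.9 [611.  23. 160.]
bay [240. 192.] 0.69 [526.   4. 160.]
drawer_front [213. 230.] 0.64 [442.  17.  50.]
fork_top [255. 225.] 0.97 [ 517. -106.  114.]
pin_head [294. 280.] 0.77 [ 517. -306.   67.]
pin_head [295. 300.] 0.66 [ 480. -366.   67.]
pin_head [24
[... 165 characters left out ...]
m_1_mid [184. 213.] 0.88 [419. 193.  23.]
top [ 497.81594621   39.7824253  1265.1754137 ]
counter_box [257. 187.] 0.73 [609.  21.   0.]
mouth [257. 183.] 0.78 [607.  22. 160.]
mouth [149. 170.] 0.36 [650. 313. 160.]
bay [255. 209.] 0.87 [536.  29. 160.]
drawer_front [262. 238.] 0.91 [454.  11.  50.]
fork_top [301. 216.] 0.98 [ 514. -100.  114.]
pin_head [367. 211.] 0.51 [ 523. -302.   67.]
pin_rest [361. 210.] 0.63 [ 528. -303.    0.]
pin_rest [360. 258.] 0.59 [ 380. -294.    0.]
pin_rest [263. 239.] 0.17 [449.   7.   0.]
fig_jar [187. 148.] 0.66 [738. 237.   0.]
pick_cup [150. 168.] 0.57 [678. 352.   0.]
pick_cup [258. 190.] 0.46 [599.  17.   0.]
drum_1_mid [198. 249.] 0.77 [423. 204.  23.]
```

View pics/scene0.png

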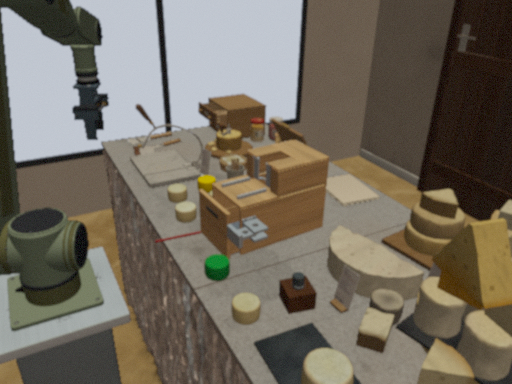

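View pics/top0.png

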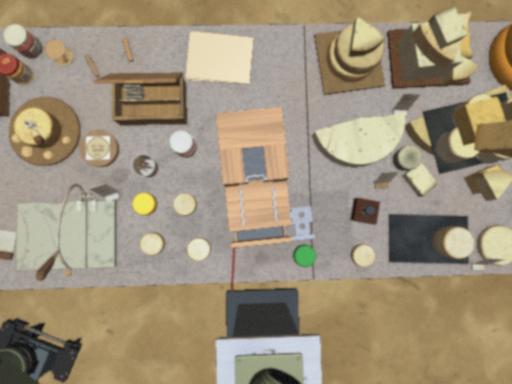

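The top view shows four pale drum candidates at about (184,204), (151,243), (198,249) and (363,255). The yellow (144,203) and green (304,256) discs are look-alikes to leave alone. The box is centred near (255,180), the fork near (301,222) and the pin rest near (365,211). I'll confirm with an enlarged crop and masks.

```bash
python3 - <<'E'
from h import *
p=viewer.grab_frame("top"); im=p["pixels"]
c=cv2.resize(cv2.cvtColor(im[120:280,110:400],cv2.COLOR_RGB2BGR),None,fx=2.7,fy=2.7,interpolation=cv2.INTER_CUBIC); cv2.imwrite("pics/crop1.png",c)
for q,z in(("drum_1_mid",46),("fig_jar",102),("pick_cup",106),("pin_head",84),("pin_rest",50)):
    for r in spotter.trace(p,q)[:8]:
        b=r["box"]; m=r["mask"]; col=im[m].mean(0)
        print(q,np.round(b),round(r["score"],2),np.round(ray(p,b[:2],z)),np.round(col))
E
```

```text
drum_1_mid [200. 250.  24.  21.] 0.61 [424. 194.  46.] [216. 210. 185.]
pick_cup [146. 164.  27.  22.] 0.74 [675. 337. 106.] [136. 129. 119.]
pin_head [370. 211.  13.   9.] 0.43 [ 522. -306.   84.] [68. 70. 73.]
pin_rest [367. 211.  31.  28.] 0.88 [ 524. -308.   50.] [83. 62. 52.]
pin_rest [273. 198.  85. 100.] 0.58 [572. -27.  50.] [145. 140. 139.]
```

View pics/crop1.png

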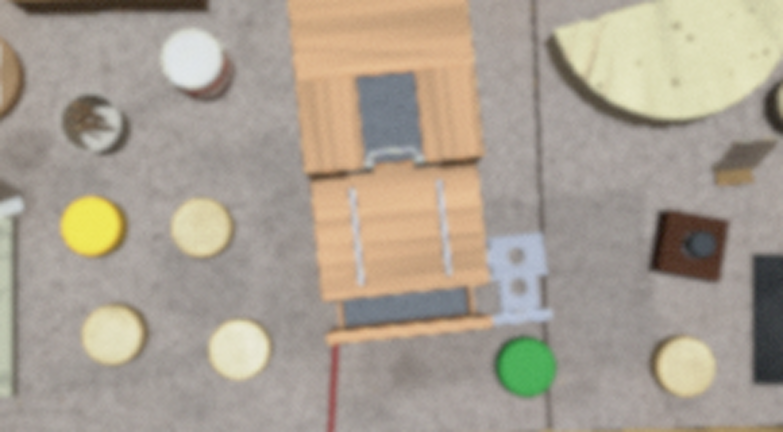

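The crop shows pale drums at crop (202,227), (114,334), (239,349) and (685,366), all of which fit the description. Yellow (92,226) and green (526,366) are the look-alikes to leave. The fork hole is at (516,256), with the lug hole drawn out to (519,288). The jar (white lid) is at (193,60) and the cup at (94,124).

```bash
python3 - <<'E'
from h import *
from scipy.optimize import least_squares
p=viewer.grab_frame("top")
C=lambda u,v:np.array([110+u/2.7,120+v/2.7])
L=[((-125,85,160),C(322,300)),((-125,-85,160),C(490,283)),((-113,44,172),C(362,283)),((-15,44,172),C(352,190)),((-113,-44,172),C(450,274)),((-15,-44,172),C(441,181)),((-100,-120,114),C(516,257))]
def W(q,X): c,s=np.cos(q[2]),np.sin(q[2]); return [q[0]+c*X[0]-s*X[1],q[1]+s*X[0]+c*X[1],X[2]]
s=least_squares(lambda q:np.concatenate([proj(p,W(q,X))-u for X,u in L]),[607,22,.09],loss='soft_l1')
print(s.x[:2],np.degrees(s.x[2]),np.round(s.fun,1))
for n,X in dict(front=(-137,0,100),fork=(-100,-120,114),bay=(-74,0,160),mouth=(0,0,160)).items(): print(n,np.round(W(s.x,X),1))
for u in((202,227),(114,334),(239,349),(685,366),(92,226),(526,366)): print(np.round(ray(p,C(*u),44)))
print("jar",ray(p,C(193,60),102),"cup",ray(p,C(94,124),106),"pin",ray(p,C(700,243),84), "drawerfront", ray(p,C(412,338),150))
E
```

```text
[607.96187912  24.51283082] 3.955066894229101 [-0.   0.2  0.3  0.3 -0.2  0.6  0.1 -1.3 -0.1  0.7 -0.4 -1.   0.4 -0.1]
front [471.3  15.1 100. ]
fork [ 516.5 -102.1  114. ]
bay [534.1  19.4 160. ]
mouth [608.   24.5 160. ]
[560. 238.  44.]
[445. 335.  44.]
[425. 199.  44.]
[ 391. -293.   44.]
[564. 359.  44.]
[ 397. -116.   44.]
jar [735.50262891 235.34563643 102.        ] cup [668.71410402 339.46753978 106.        ] pin [ 526.24335235 -305.03611279   84.        ] drawerfront [436.95029471  11.46091262 150.        ]
```

Request:
apply_moves --delta_pos '[[0.33, -1, 0], [0.33, -1, 0], [0.33, -1, 0], [0.33, -1, 0], [0.33, -1, 0]]' --rot '[[0, 0, -0.18], [0, 0, -0.18], [0, 0, -0.18], [0, 0, -0.18], [0, 0, -0.18]]' --hand '[0, 0, 0, 0, 0]'

```text
time_s: 1.87
ee_pos: [270.8, 405.3, 185.0]
ee_rot: [180.0, -0.0, 140.7]
force: [-0.5, 1.2, 0.4]
gripper_width: 60.9
gripper_force: 0.0
```

Request:
apply_moves --delta_pos '[[0.33, -1, 0], [0.33, -1, 0], [0.33, -1, 0], [0.33, -1, 0], [0.33, -1, 0]]' --rot '[[0, 0, -0.18], [0, 0, -0.18], [0, 0, -0.18], [0, 0, -0.18], [0, 0, -0.18]]' --hand '[0, 0, 0, 0, 0]'

```text
time_s: 2.28
ee_pos: [310.6, 286.6, 185.0]
ee_rot: [179.9, -0.0, 125.3]
force: [-0.8, 0.8, 0.4]
gripper_width: 27.4
gripper_force: 0.0
```

Request:
apply_moves --delta_pos '[[0.33, -1, 0], [0.33, -1, 0], [0.33, -1, 0], [0.33, -1, 0], [0.33, -1, 0]]' --rot '[[0, 0, -0.18], [0, 0, -0.18], [0, 0, -0.18], [0, 0, -0.18], [0, 0, -0.18]]' --hand '[0, 0, 0, 0, 0]'

```text
time_s: 2.7
ee_pos: [350.6, 167.0, 184.8]
ee_rot: [179.9, -0.1, 109.8]
force: [-0.1, 0.5, 0.1]
gripper_width: 0.4
gripper_force: 0.0
```

Request:
apply_moves --delta_pos '[[0.33, -1, 0], [0.33, -1, 0], [0.33, -1, 0], [0.33, -1, 0], [0.33, -1, 0]]' --rot '[[0, 0, -0.18], [0, 0, -0.18], [0, 0, -0.18], [0, 0, -0.18], [0, 0, -0.18]]' --hand '[0, 0, 0, 0, 0]'

```text
time_s: 3.12
ee_pos: [390.3, 47.4, 184.6]
ee_rot: [180.0, -0.1, 94.4]
force: [-0.0, 0.9, 0.9]
gripper_width: 0.1
gripper_force: 0.0
```

Request:
apply_moves --delta_pos '[[0, -0.31, -0.33], [0, -0.31, -0.66], [0, -0.31, -0.66], [0, -0.31, -0.66]]' --rot '[[0, 0, 0], [0, 0, 0], [0, 0, 0], [0, 0, 0]]' --hand '[0, 0, 0, 0]'

```text
time_s: 3.45
ee_pos: [386.9, 11.6, 103.5]
ee_rot: [-179.6, -0.1, 94.6]
force: [-0.4, 0.9, -0.5]
gripper_width: 0.4
gripper_force: 0.0
```

Request:
apply_moves --delta_pos '[[0.15, 0.01, 0], [0.25, 0.02, 0], [0.33, 0.02, 0], [0.4, 0.03, 0], [0.46, 0.03, 0], [0.5, 0.04, 0], [0.5, 0.04, 0]]' --rot '[[0, 0, 0], [0, 0, 0], [0, 0, 0], [0, 0, 0], [0, 0, 0], [0, 0, 0], [0, 0, 0]]' --hand '[0, 0, 0, 0, 0, 0, 0]'

```text
time_s: 4.03
ee_pos: [450.4, 14.6, 105.6]
ee_rot: [179.9, 0.0, 94.5]
force: [0.0, 0.1, 0.1]
gripper_width: 0.7
gripper_force: 0.0
```

Request:
apply_moves --delta_pos '[[0.03, 0.0, 0], [0.05, 0.0, 0], [0.07, 0.0, 0], [0.07, 0.0, 0]]' --rot '[[0, 0, 0], [0, 0, 0], [0, 0, 0], [0, 0, 0]]' --hand '[0, 0, 0, 0]'

```text
time_s: 4.37
ee_pos: [457.7, 14.4, 105.3]
ee_rot: [180.0, -0.0, 94.5]
force: [-2.0, 0.8, 0.4]
gripper_width: 0.4
gripper_force: 1.0
```

```bash
python3 - <<'E'
from h import *
st=env.state();print(st["ee_pos"],st["force"])
p=viewer.grab_frame("wrist"); save(p,"pics/w1.png")
E
```

```text
[457.66377382  14.37015073 105.25001404] [-1.97324492  0.82338484  0.41029572]
```

View pics/w1.png

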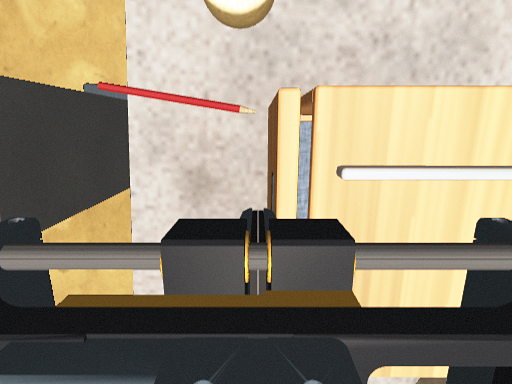

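The wrist view shows the drawer's front panel at columns 270-300, with a narrow gap left to the box at columns 300-312. The red item is a pencil. I'll keep pushing until it reaches the stop.

Request:
apply_moves --delta_pos '[[0.03, 0.0, 0], [0.05, 0.0, 0], [0.07, 0.0, 0], [0.07, 0.0, 0]]' --rot '[[0, 0, 0], [0, 0, 0], [0, 0, 0], [0, 0, 0]]' --hand '[0, 0, 0, 0]'

```text
time_s: 4.75
ee_pos: [462.6, 14.4, 105.2]
ee_rot: [-179.6, -0.0, 94.5]
force: [-10.7, 1.3, 7.0]
gripper_width: 0.5
gripper_force: 5.5
```

Request:
apply_moves --delta_pos '[[0.02, 0.0, 0], [0.04, 0.0, 0], [0.04, 0.0, 0]]' --rot '[[0, 0, 0], [0, 0, 0], [0, 0, 0]]' --hand '[0, 0, 0]'

```text
time_s: 5.0
ee_pos: [462.3, 14.4, 105.2]
ee_rot: [-179.0, -0.1, 94.5]
force: [-21.7, 2.1, 17.6]
gripper_width: 0.5
gripper_force: 11.6
```

Request:
apply_moves --delta_pos '[[-0.15, 0, 0], [-0.3, 0, 0.2], [-0.3, 0, 0.6], [-0.3, 0, 0.66], [-0.3, 0, 0.66]]' --rot '[[0, 0, 0], [0, 0, 0], [0, 0, 0], [0, 0, 0], [0, 0, 0]]' --hand '[0, 0, 0, 0, 0]'

```text
time_s: 5.42
ee_pos: [439.1, 13.9, 189.0]
ee_rot: [179.3, 0.1, 94.5]
force: [1.2, 0.3, -0.2]
gripper_width: 0.2
gripper_force: 0.0
```

Request:
apply_moves --delta_pos '[[0.25, -0.89, 0], [0.25, -0.89, 0], [0.25, -0.89, 0], [0.25, -0.89, 0]]' --rot '[[0, 0, 0], [0, 0, 0], [0, 0, 0], [0, 0, 0]]' --hand '[0.6, 0.6, 0.6, 0.6]'

```text
time_s: 5.75
ee_pos: [467.1, -97.2, 183.8]
ee_rot: [179.9, 0.2, 94.3]
force: [-0.3, 0.2, 0.2]
gripper_width: 24.4
gripper_force: 0.0
```

Request:
apply_moves --delta_pos '[[0.25, -0.89, 0], [0.25, -0.89, 0], [0.25, -0.89, 0], [0.25, -0.89, 0]]' --rot '[[0, 0, 0], [0, 0, 0], [0, 0, 0], [0, 0, 0]]' --hand '[0.6, 0.6, 0.6, 0.6]'

```text
time_s: 6.08
ee_pos: [496.6, -203.9, 183.4]
ee_rot: [179.9, 0.2, 94.3]
force: [0.6, 0.3, -0.1]
gripper_width: 50.9
gripper_force: 0.0
```

Request:
apply_moves --delta_pos '[[0.25, -0.89, 0], [0.25, -0.89, 0], [0.25, -0.89, 0], [0.25, -0.89, 0], [0.25, -0.89, 0]]' --rot '[[0, 0, 0], [0, 0, 0], [0, 0, 0], [0, 0, 0], [0, 0, 0]]' --hand '[0.6, 0.6, 0.6, 0.6, 0.6]'

```text
time_s: 6.5
ee_pos: [524.9, -306.4, 183.2]
ee_rot: [-179.9, -0.1, 94.4]
force: [0.2, -0.5, 0.2]
gripper_width: 54.7
gripper_force: 0.0
```

```bash
python3 - <<'E'
from h import *
st=env.state();print(st["ee_pos"],st["ee_rot"])
p=viewer.grab_frame("wrist"); save(p,"pics/w2.png")
for q,z in(("pin_head",67),("pin_rest",0)):
    for r in spotter.landmark_of(p,q)[:3]: print(q,r["position"],r["score"],ray(p,r["position"],z,st))
for r in spotter.trace(p,"pin_head")[:2]: print(r["box"],r["score"],ray(p,r["box"][:2],84,st))
p=viewer.grab_frame("top")
for q,z in(("pin_head",67),("fork_top",114),("drawer_front",50)):
    for r in spotter.landmark_of(p,q)[:2]: print(q,r["position"],r["score"],ray(p,r["position"],z))
E
```

```text
[ 524.85624904 -306.36292679  183.15957501] [-1.79949676e+02 -6.55412486e-02  9.43792651e+01]
pin_head [259.6, 189.0] 0.79 [ 527.58016749 -308.93377493   67.        ]
pin_rest [257.4, 176.1] 0.79 [ 524.72250056 -306.12843904    0.        ]
[259.4, 190.1, 28.7, 36.1] 0.85 [ 527.08261699 -306.42100775   84.        ]
pin_head [149.3, 165.7] 0.69 [674.81626803 336.44266713  67.        ]
pin_head [369.0, 210.0] 0.4 [ 526.67369329 -309.22402533   67.        ]
fork_top [299.6, 212.8] 0.96 [523.03662235 -96.93662902 114.        ]
```

View pics/w2.png

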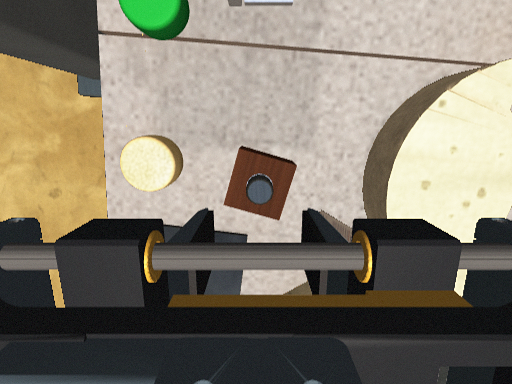

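The wrist view shows the pin head at (259,189) standing in the rest, with the fingers either side. The pin is at about (527,-307). I'll go down and grasp it.

Request:
apply_moves --delta_pos '[[0.02, -0.005, -0.3], [0.02, -0.005, -0.6], [0.02, -0.005, -0.6]]' --rot '[[0, 0, 0], [0, 0, 0], [0, 0, 0]]' --hand '[0.6, 0.6, 0.6]'

```text
time_s: 7.15
ee_pos: [522.8, -303.7, 106.2]
ee_rot: [-179.4, -0.4, 94.5]
force: [-1.2, 1.3, -0.6]
gripper_width: 54.4
gripper_force: 0.0
```

Request:
apply_moves --delta_pos '[[0, 0, -0.3], [0, 0, -0.46], [0, 0, -0.46], [0, 0, -0.46], [0, 0, -0.46], [0, 0, -0.46], [0, 0, -0.46], [0, 0, -0.46], [0, 0, -0.46], [0, 0, -0.46]]' --rot '[[0, 0, 0], [0, 0, 0], [0, 0, 0], [0, 0, 0], [0, 0, 0], [0, 0, 0], [0, 0, 0], [0, 0, 0], [0, 0, 0], [0, 0, 0]]' --hand '[0.6, 0.6, 0.6, 0, 0, 0, 0, 0, 0, 0]' --newtons 30

```text
time_s: 7.98
ee_pos: [527.2, -306.8, 57.8]
ee_rot: [180.0, 0.0, 94.5]
force: [0.2, 0.8, -0.3]
gripper_width: 11.0
gripper_force: 0.0
```

Request:
apply_moves --delta_pos '[[0, 0, 0.2], [0, 0, 0.4], [0, 0, 0.7], [0, 0, 1], [0, 0, 1]]' --rot '[[0, 0, 0], [0, 0, 0], [0, 0, 0], [0, 0, 0], [0, 0, 0]]' --hand '[0, 0, 0, 0, 0]'

```text
time_s: 8.4
ee_pos: [530.8, -308.9, 185.4]
ee_rot: [179.3, 0.5, 94.5]
force: [1.2, -0.7, 0.6]
gripper_width: 0.4
gripper_force: 0.0
```

```bash
python3 - <<'E'
from h import *
st=env.state();print(st["ee_pos"],st["ee_rot"])
p=viewer.grab_frame("wrist"); save(p,"pics/w3.png"); print(p["mount"])
for r in spotter.trace(p,"pin_head")[:2]: print(r["box"],r["score"],ray(p,r["box"][:2],84,st))
print(proj(p,st["ee_pos"],st))
E
```

```text
[ 530.82277543 -308.92742214  185.44804522] [179.31537978   0.48716821  94.4672613 ]
[[ 1.23579329e-03 -9.70864453e-01 -2.39626139e-01  6.68978923e+01]
 [ 9.99998645e-01  1.46048597e-03 -7.60110322e-04  5.65086716e-01]
 [ 1.08793471e-03 -2.39624875e-01  9.70864942e-01 -1.99394610e+02]
 [ 0.00000000e+00  0.00000000e+00  0.00000000e+00  1.00000000e+00]]
[253.5, 186.7, 30.6, 33.7] 0.86 [ 527.89048813 -307.13405241   84.        ]
[256.94967112 219.59847187]
```

View pics/w3.png

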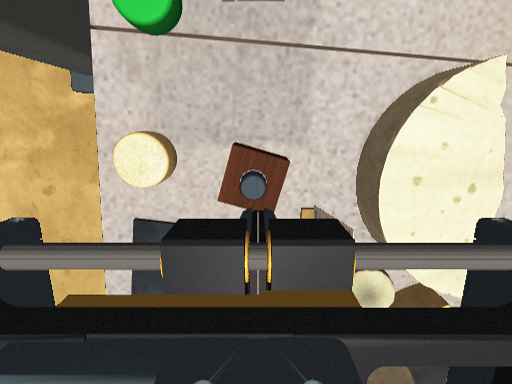

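The view shows the gripper shut and empty, with the pin still in its rest at (253,187). The grasp missed, so I'll triangulate the head.

```bash
python3 - <<'E'
from h import *
st=env.state()
w=viewer.grab_frame("wrist"); t=viewer.grab_frame("top"); s=viewer.grab_frame("scene")
print(w["camera_matrix"])
A=[];B=[]
def add(p,uv,st=None):
    R,tt=ext(p,st);c=-R.T@tt;d=ray(p,uv,0,st)-c;d/=np.linalg.norm(d);P=np.eye(3)-np.outer(d,d);return P,P@c
for q in("pin_head","pin_rest"):
  L=[]
  for n,p,x in(("w",w,st),("t",t,None),("s",s,None)):
    for r in spotter.landmark_of(p,q)[:3]:
        print(q,n,np.round(r["position"],1),round(r["score"],2))
    for r in spotter.landmark_of(p,q)[:3]:
        g=ray(p,r["position"],60,x)
        if np.hypot(g[0]-520,g[1]+305)<60: L.append(add(p,r["position"],x)); break
  for i,j in((0,1),(0,2),(1,2)):
    if j<len(L): print(q,i,j,np.linalg.solve(L[i][0]+L[j][0],L[i][1]+L[j][1]))
print(w["shot"])
def ed(p,u,n):
    cv2.imwrite(n,cv2.resize(cv2.cvtColor(p["pixels"][u[1]-40:u[1]+40,u[0]-50:u[0]+50],cv2.COLOR_RGB2BGR),None,fx=4,fy=4,interpolation=cv2.INTER_CUBIC))
ed(s,(295,295),"pics/c_s.png");ed(w,(253,190),"pics/c_w.png")
a=cv2.imread("pics/c_s.png");b=cv2.imread("pics/c_w.png");cv2.imwrite("pics/c.png",np.hstack([a,b]))
E
```

```text
[[288.0742112    0.         257.54175765]
 [  0.         288.0742112  196.00452158]
 [  0.           0.           1.        ]]
pin_head w [254.2 188.8] 0.78
pin_head t [365.3 209.2] 0.54
pin_head t [255.6 188. ] 0.18
pin_head s [295.5 277.3] 0.59
pin_head s [261.1 184.8] 0.47
pin_head 0 1 [ 529.74825835 -341.83409215  -83.24178452]
pin_head 0 2 [ 522.78827265 -306.48912942   74.5865735 ]
pin_head 1 2 [ 527.97330592 -297.58014361   66.60084243]
pin_rest w [253.3 172.4] 0.72
pin_rest t [365.2 211.2] 0.63
pin_rest t [150.3 165.5] 0.6
pin_rest t [198.9 249.3] 0.43
pin_rest s [294.2 302.7] 0.96
pin_rest 0 1 [ 522.43346125 -282.36293072  121.35417801]
9
```

View pics/c.png

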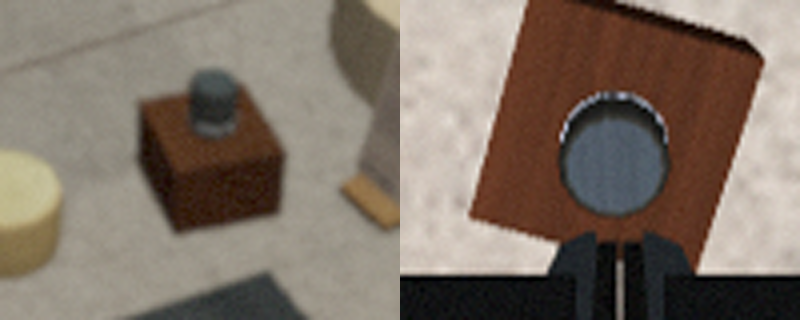

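Triangulation puts the head where I expected it. I'll descend again and look before closing.

Request:
apply_moves --delta_pos '[[0, 0, 0], [0, 0, 0], [0, 0, 0], [0, 0, 0], [0, 0, 0], [0, 0, 0], [0, 0, 0], [0, 0, -0.3], [0, 0, -0.6], [0, 0, -0.6]]' --rot '[[0, 0, 0], [0, 0, 0], [0, 0, 0], [0, 0, 0], [0, 0, 0], [0, 0, 0], [0, 0, 0], [0, 0, 0], [0, 0, 0], [0, 0, 0]]' --hand '[0.6, 0.6, 0.6, 0.6, 0.6, 0.6, 0.6, 0.6, 0.6, 0.6]'

```text
time_s: 10.08
ee_pos: [522.7, -304.0, 98.9]
ee_rot: [-179.4, -0.4, 94.5]
force: [-1.2, 0.9, -0.1]
gripper_width: 54.8
gripper_force: 0.0
```

Request:
apply_moves --delta_pos '[[0, 0, -0.2], [0, 0, -0.4], [0, 0, -0.4], [0, 0, -0.4], [0, 0, -0.4]]' --rot '[[0, 0, 0], [0, 0, 0], [0, 0, 0], [0, 0, 0], [0, 0, 0]]' --hand '[0.6, 0.6, 0.6, 0.6, 0.6]'

```text
time_s: 10.5
ee_pos: [528.4, -307.4, 59.5]
ee_rot: [179.9, 0.1, 94.5]
force: [0.0, -0.8, 1.2]
gripper_width: 54.9
gripper_force: 0.0
```

```bash
python3 - <<'E'
from h import *
st=env.state();print(st["ee_pos"],st["gripper_width"])
w=viewer.grab_frame("wrist"); s=viewer.grab_frame("scene")
a=cv2.cvtColor(w["pixels"][130:280,160:360],cv2.COLOR_RGB2BGR);b=cv2.cvtColor(s["pixels"][180:330,195:395],cv2.COLOR_RGB2BGR)
cv2.imwrite("pics/d.png",cv2.resize(np.hstack([a,b]),None,fx=2,fy=2,interpolation=cv2.INTER_CUBIC))
for z in(58,67,84): print(z,proj(w,[527,-307,z],st),proj(s,[527,-307,z]))
E
```

```text
[ 528.35570525 -307.4474881    59.45817222] 54.933887624101374
58 [255.14631734 218.22910905] [297.70660949 282.35063615]
67 [255.06178772 222.28463566] [297.93262615 279.38377657]
84 [254.88042293 230.98607978] [298.36424781 273.71799568]
```

View pics/d.png

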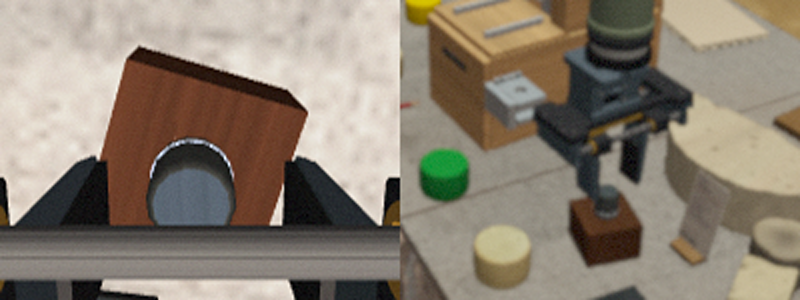

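The wrist view shows the head at (190,195) in the crop. The scene crop shows the fingertips (585,190) and (630,180) ending above the head, so the tips are higher than the reading suggests. I'll go down in small steps, watching the force.

Request:
apply_moves --delta_pos '[[0, 0, -0.03], [0, 0, -0.06], [0, 0, -0.06], [0, 0, -0.06]]' --rot '[[0, 0, 0], [0, 0, 0], [0, 0, 0], [0, 0, 0]]' --hand '[0.6, 0.6, 0.6, 0.6]'

```text
time_s: 10.93
ee_pos: [526.9, -306.6, 50.1]
ee_rot: [-180.0, -0.0, 94.5]
force: [-0.4, -0.1, 0.7]
gripper_width: 54.9
gripper_force: 0.0
```

Request:
apply_moves --delta_pos '[[0, 0, -0.03], [0, 0, -0.06], [0, 0, -0.06], [0, 0, -0.06]]' --rot '[[0, 0, 0], [0, 0, 0], [0, 0, 0], [0, 0, 0]]' --hand '[0.6, 0.6, 0.6, 0.6]'

```text
time_s: 11.27
ee_pos: [526.8, -306.5, 42.5]
ee_rot: [-180.0, -0.0, 94.5]
force: [0.8, 0.3, 0.2]
gripper_width: 55.0
gripper_force: 0.0
```

```bash
python3 - <<'E'
from h import *
st=env.state();print(st["ee_pos"],st["gripper_width"])
w=viewer.grab_frame("wrist"); s=viewer.grab_frame("scene")
a=cv2.cvtColor(w["pixels"][140:270,170:340],cv2.COLOR_RGB2BGR);b=cv2.cvtColor(s["pixels"][210:340,225:395],cv2.COLOR_RGB2BGR)
cv2.imwrite("pics/e.png",cv2.resize(np.hstack([a,b]),None,fx=2.3,fy=2.3,interpolation=cv2.INTER_CUBIC))
o=st["ee_pos"]
for dx in(-34,34):
  for dz in (0,20,30): print(dx,dz,proj(s,o+np.array([dx,0,dz])))
E
```

```text
[ 526.82025291 -306.52609477   42.51386736] 54.96479706631691
-34 0 [285.28729442 291.41352627]
-34 20 [285.68952526 284.8242862 ]
-34 30 [285.893217   281.48746147]
34 0 [308.71603881 283.31866563]
34 20 [309.30192193 276.83307029]
34 30 [309.59851851 273.5498124 ]
```

View pics/e.png

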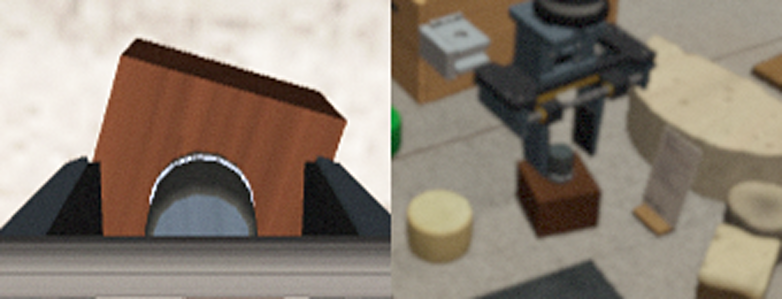

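No contact yet. In the scene the tips (crop (535,172), (590,155)) sit beside the head's middle, about 20 mm above the reading. I'll close here.

Request:
apply_moves --delta_pos '[[0, 0, -0.04], [0, 0, -0.04], [0, 0, -0.04], [0, 0, -0.04], [0, 0, -0.04], [0, 0, -0.04], [0, 0, -0.04], [0, 0, -0.04]]' --rot '[[0, 0, 0], [0, 0, 0], [0, 0, 0], [0, 0, 0], [0, 0, 0], [0, 0, 0], [0, 0, 0], [0, 0, 0]]' --hand '[0.6, 0.6, 0, 0, 0, 0, 0, 0]' --newtons 30

```text
time_s: 12.03
ee_pos: [527.1, -306.7, 38.3]
ee_rot: [180.0, 0.0, 94.5]
force: [0.2, 0.6, 0.7]
gripper_width: 28.6
gripper_force: 30.0
```

Gripped (28.6 mm, 30 N). I'll lift and carry it to just short of the fork.

Request:
apply_moves --delta_pos '[[0, 0, 0.15], [0, 0, 0.4], [0, 0, 0.7], [0, 0, 1], [0, 0, 1]]' --rot '[[0, 0, 0], [0, 0, 0], [0, 0, 0], [0, 0, 0], [0, 0, 0]]' --hand '[0, 0, 0, 0, 0]'

```text
time_s: 12.45
ee_pos: [531.0, -309.0, 166.1]
ee_rot: [179.3, 0.5, 94.5]
force: [1.0, -0.2, -0.5]
gripper_width: 29.1
gripper_force: 30.0
```

Request:
apply_moves --delta_pos '[[-0.09, 0.3, 0.25], [-0.09, 0.6, 0.25], [-0.09, 0.9, 0.25], [-0.09, 1, 0.25], [-0.09, 1, 0.25], [-0.09, 1, 0.25]]' --rot '[[0, 0, 0], [0, 0, 0], [0, 0, 0], [0, 0, 0], [0, 0, 0], [0, 0, 0]]' --hand '[0, 0, 0, 0, 0, 0]'

```text
time_s: 12.95
ee_pos: [516.3, -186.6, 187.9]
ee_rot: [-180.0, 0.0, 94.6]
force: [-0.7, -0.7, -1.4]
gripper_width: 29.2
gripper_force: 30.0
```

```bash
python3 - <<'E'
from h import *
st=env.state();print(st["ee_pos"],st["gripper_width"],st["force"])
w=viewer.grab_frame("wrist"); save(w,"pics/f.png")
for r in spotter.landmark_of(w,"fork_top")[:3]: print(r["position"],r["score"],ray(w,r["position"],114,st),ray(w,r["position"],94,st))
t=viewer.grab_frame("top")
for r in spotter.landmark_of(t,"fork_top")[:3]: print(r["position"],r["score"],ray(t,r["position"],114))
E
```

```text
[ 516.27662437 -186.61926544  187.90543537] 29.1621338158844 [-0.72133464 -0.72423885 -1.40862016]
[268.9, 104.8] 0.8 [ 520.05059409 -101.52485909  114.        ] [ 520.67168342 -100.19237991   94.        ]
[300.8, 213.8] 0.7 [ 520.11172697 -100.2485779   114.        ]
[253.9, 187.4] 0.34 [598.63367436  30.6346829  114.        ]
```

View pics/f.png

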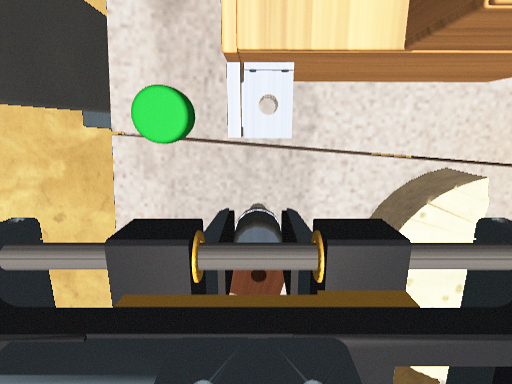

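The fork's hole is at (268,104), i.e. about (520,-101), which agrees with the top camera. The pin is upright in the fingers. I'll go above the hole.

Request:
apply_moves --delta_pos '[[0.03, 0.3, 0], [0.03, 0.6, 0], [0.03, 0.71, 0], [0.03, 0.715, -0.1], [0.03, 0.715, -0.3], [0.03, 0.715, -0.32], [0.03, 0.715, -0.32], [0.03, 0.715, -0.32]]' --rot '[[0, 0, 0], [0, 0, 0], [0, 0, 0], [0, 0, 0], [0, 0, 0], [0, 0, 0], [0, 0, 0], [0, 0, 0]]' --hand '[0, 0, 0, 0, 0, 0, 0, 0]'

```text
time_s: 13.82
ee_pos: [520.3, -101.7, 150.2]
ee_rot: [180.0, 0.0, 94.4]
force: [0.6, -0.4, -0.5]
gripper_width: 28.7
gripper_force: 30.0
```

```bash
python3 - <<'E'
from h import *
st=env.state();print(st["ee_pos"],st["gripper_width"],st["force"])
w=viewer.grab_frame("wrist"); s=viewer.grab_frame("scene")
a=cv2.cvtColor(w["pixels"][130:260,170:340],cv2.COLOR_RGB2BGR);b=cv2.cvtColor(s["pixels"][150:280,180:350],cv2.COLOR_RGB2BGR)
cv2.imwrite("pics/g.png",cv2.resize(np.hstack([a,b]),None,fx=2.3,fy=2.3,interpolation=cv2.INTER_CUBIC))
print(proj(w,[520,-101,114],st),proj(s,[520,-101,114]))
E
```

```text
[ 520.29468146 -101.69831163  150.19468757] 28.70581545305971 [ 0.63429997 -0.37975679 -0.54096243]
[256.77557872 205.16170856] [255.50644511 223.79027171]
```

View pics/g.png

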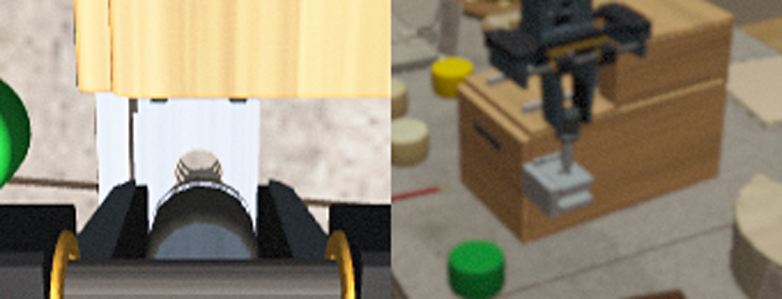

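The hole shows at crop (199,165), matching the predicted pixel, and the pin stands just above it. I'll lower it gently.

Request:
apply_moves --delta_pos '[[0, 0.005, -0.03], [0, 0.005, -0.06], [0, 0.005, -0.09], [0, 0.005, -0.12], [0, 0.005, -0.15], [0, 0.005, -0.18], [0, 0.005, -0.2], [0, 0.005, -0.2]]' --rot '[[0, 0, 0], [0, 0, 0], [0, 0, 0], [0, 0, 0], [0, 0, 0], [0, 0, 0], [0, 0, 0], [0, 0, 0]]' --hand '[0, 0, 0, 0, 0, 0, 0, 0]'

```text
time_s: 14.58
ee_pos: [519.4, -100.1, 125.0]
ee_rot: [-179.9, -0.0, 94.5]
force: [0.4, 0.1, -0.2]
gripper_width: 29.1
gripper_force: 30.0
```

Request:
apply_moves --delta_pos '[[0, 0, -0.03], [0, 0, -0.06], [0, 0, -0.09], [0, 0, -0.12], [0, 0, -0.14], [0, 0, -0.16], [0, 0, -0.16]]' --rot '[[0, 0, 0], [0, 0, 0], [0, 0, 0], [0, 0, 0], [0, 0, 0], [0, 0, 0], [0, 0, 0]]' --hand '[0, 0, 0, 0, 0, 0, 0]'

```text
time_s: 15.17
ee_pos: [519.6, -100.2, 106.0]
ee_rot: [-180.0, -0.0, 94.5]
force: [-0.0, 0.3, -0.5]
gripper_width: 29.0
gripper_force: 30.0
```

Request:
apply_moves --delta_pos '[[0, 0, -0.02], [0, 0, -0.04], [0, 0, -0.05], [0, 0, -0.05]]' --rot '[[0, 0, 0], [0, 0, 0], [0, 0, 0], [0, 0, 0]]' --hand '[0, 0, 0, 0]'

```text
time_s: 15.5
ee_pos: [520.0, -100.3, 102.2]
ee_rot: [179.9, 0.0, 94.5]
force: [-3.2, 1.2, 10.1]
gripper_width: 28.6
gripper_force: 30.0
```

Seated at the predicted height with 10 N. Release, retreat and check.

Request:
apply_moves --delta_pos '[[0, 0, 0.02], [0, 0, 0.02], [0, 0, 0.02], [0, 0, 0.02], [0, 0, 0.02], [0, 0, 0.3], [0, 0, 0.6], [0, 0, 0.9], [0, 0, 0.9], [0, 0, 0.9]]' --rot '[[0, 0, 0], [0, 0, 0], [0, 0, 0], [0, 0, 0], [0, 0, 0], [0, 0, 0], [0, 0, 0], [0, 0, 0], [0, 0, 0], [0, 0, 0]]' --hand '[0.6, 0.6, 0.6, 0.6, 0.6, 0.6, 0.6, 0.6, 0.6, 0.6]'

```text
time_s: 16.33
ee_pos: [521.2, -100.6, 210.7]
ee_rot: [179.7, 0.1, 94.5]
force: [-0.6, 0.2, -0.4]
gripper_width: 54.6
gripper_force: 0.0
```

```bash
python3 - <<'E'
from h import *
st=env.state();print(st["ee_pos"],st["gripper_width"],st["force"])
w=viewer.grab_frame("wrist"); s=viewer.grab_frame("scene"); t=viewer.grab_frame("top"); im=t["pixels"]
a=cv2.cvtColor(w["pixels"][50:230,160:360],cv2.COLOR_RGB2BGR);b=cv2.cvtColor(s["pixels"][150:330,150:350],cv2.COLOR_RGB2BGR)
cv2.imwrite("pics/i.png",cv2.resize(np.hstack([a,b]),None,fx=2,fy=2,interpolation=cv2.INTER_CUBIC))
for r in spotter.landmark_of(w,"pin_head")[:2]: print(r["position"],r["score"],ray(w,r["position"],131,st))
g=cv2.cvtColor(im,cv2.COLOR_RGB2HSV)
for r in spotter.trace(t,"drum_1_mid")[:9]: print(np.round(r["box"]),r["score"],np.round(ray(t,r["box"][:2],44)))
m=((im.min(2)>130)&(g[...,1]>30)&(g[...,1]<110)&(g[...,0]>18)&(g[...,0]<34)).astype(np.uint8)
n,l,stt,c=cv2.connectedComponentsWithStats(m)
for i in range(1,n):
    if 200<stt[i,4]<900: print(stt[i],np.round(c[i],1),np.round(ray(t,c[i],44)))
E
```

```text
[ 521.24682132 -100.56744976  210.65751717] 54.573525208743014 [-0.59843412  0.21522138 -0.43301586]
[200. 250.  23.  20.] 0.93 [423. 195.  44.]
[183. 144.  25.  22.] 0.21 [743. 242.  44.]
[437   8  34  34 746] [453.1  23.9] [1105. -610.   44.]
[353  18  31  30 575] [365.4  33.9] [1077. -331.   44.]
[443  41  37  37 508] [459.1  59.6] [ 989. -622.   44.]
[342  44  43  22 293] [365.8  57.4] [1001. -328.   44.]
[469  85  32  19 208] [483.7  95.1] [ 875. -693.   44.]
[ 15 109  35  34 817] [ 31.9 124.2] [812. 691.  44.]
[450 129  28  28 395] [461.  145.6] [ 718. -611.   44.]
[ 87 137  22  22 364] [ 97.6 147.3] [738. 496.  44.]
[399 144  38  51 879] [417.  168.8] [ 649. -470.   44.]
[486 173  26  27 424] [498.8 182.8] [ 600. -721.   44.]
[173 193  22  23 400] [183.5 203.6] [562. 242.  44.]
[445 228  30  30 705] [459.2 242.5] [ 422. -586.   44.]
[139 232  24  24 413] [150.4 243.8] [445. 341.  44.]
[186 237  25  25 249] [196.8 249.9] [423. 204.  44.]
```

View pics/i.png

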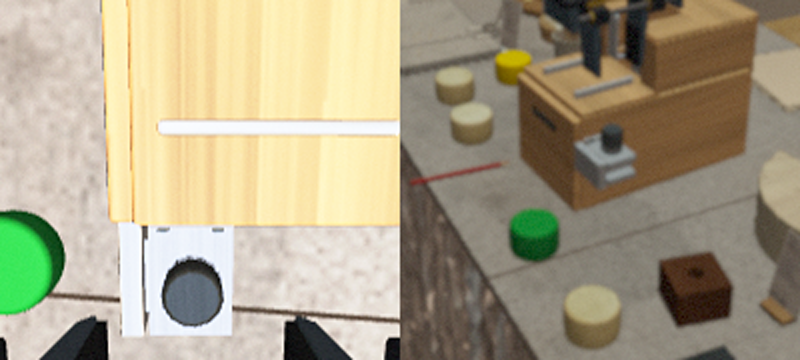

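The pin head now sits on the fork plate (crop (192,292) in the wrist view, (611,138) in the scene), the drawer is home, and four pale drums remain. I'll go to drum D at about (391,-293), turning the gripper so it closes along the box's y.

Request:
apply_moves --delta_pos '[[-0.54, -0.8, 0], [-0.54, -0.8, 0], [-0.54, -0.8, 0], [-0.54, -0.8, 0], [-0.54, -0.8, 0], [-0.54, -0.8, 0], [-0.54, -0.8, 0], [-0.54, -0.8, 0]]' --rot '[[0, 0, 0.525], [0, 0, 0.525], [0, 0, 0.525], [0, 0, 0.525], [0, 0, 0.525], [0, 0, 0.525], [0, 0, 0.525], [0, 0, 0.525]]' --hand '[1, 1, 1, 1, 1, 1, 1, 1]'

```text
time_s: 17.25
ee_pos: [454.5, -196.2, 207.5]
ee_rot: [-180.0, -0.1, 139.6]
force: [-0.0, 0.3, 0.6]
gripper_width: 91.3
gripper_force: 0.0
```

Request:
apply_moves --delta_pos '[[-0.54, -0.8, -0.6], [-0.54, -0.8, -0.6], [-0.54, -0.8, -0.6], [-0.54, -0.8, -0.6], [-0.54, -0.8, -0.6], [-0.54, -0.8, -0.6], [-0.54, -0.8, -0.6], [-0.54, -0.8, -0.6], [-0.54, -0.8, -0.6]]' --rot '[[0, 0, 0.525], [0, 0, 0.525], [0, 0, 0.525], [0, 0, 0.525], [0, 0, 0.525], [0, 0, 0.525], [0, 0, 0.525], [0, 0, 0.525], [0, 0, 0.525]]' --hand '[1, 1, 1, 1, 1, 1, 1, 1, 1]'

```text
time_s: 18.0
ee_pos: [390.1, -292.0, 136.0]
ee_rot: [179.9, -0.1, -175.5]
force: [0.5, 0.1, 0.1]
gripper_width: 91.0
gripper_force: 0.0
```

```bash
cat > drum.py <<'E'
from h import *
st=env.state();print(np.round(st["ee_pos"],1),np.round(st["ee_rot"],1),np.round(st["qpos"]),st["gripper_width"])
w=viewer.grab_frame("wrist"); save(w,"pics/last_w.png")
for r in spotter.landmark_of(w,"drum_1_mid")[:3]: print("mid",np.round(r["position"]),round(r["score"],2),np.round(ray(w,r["position"],23,st),1))
for r in spotter.trace(w,"drum_1_mid")[:3]:
    m=cv2.findContours(r["mask"].astype(np.uint8),0,2)[0]; (c,rad)=cv2.minEnclosingCircle(max(m,key=len))
    print("mask",np.round(r["box"]),round(r["score"],2),"circ",np.round(c),round(rad,1),np.round(ray(w,c,40,st),1))
E
python3 drum.py
```

```text
[ 390.1 -292.   136. ] [ 1.799e+02 -1.000e-01 -1.755e+02] [ -38.   13.  105.    0.   62. -133.] 90.95792020570077
mid [252. 188.] 0.21 [ 390.9 -297.7   23. ]
```

Request:
apply_moves --delta_pos '[[0, -0.02, -0.3], [0, -0.02, -0.6], [0, -0.02, -0.8], [0, -0.02, -0.9], [0, -0.02, -0.97], [0, -0.02, -0.97]]' --rot '[[0, 0, 0], [0, 0, 0], [0, 0, 0], [0, 0, 0], [0, 0, 0], [0, 0, 0]]' --hand '[1, 1, 1, 1, 1, 1]'

```text
time_s: 18.65
ee_pos: [389.5, -293.9, 18.7]
ee_rot: [179.9, -0.1, -175.3]
force: [0.5, 0.9, -0.5]
gripper_width: 91.4
gripper_force: 0.0
```

Request:
apply_moves --delta_pos '[[0, 0, -0.04], [0, 0, -0.08], [0, 0, -0.12], [0, 0, -0.16], [0, 0, -0.16], [0, 0, -0.16]]' --rot '[[0, 0, 0], [0, 0, 0], [0, 0, 0], [0, 0, 0], [0, 0, 0], [0, 0, 0]]' --hand '[1, 1, 1, 1, 1, 1]'

```text
time_s: 19.15
ee_pos: [390.2, -294.6, 0.9]
ee_rot: [180.0, -0.0, -175.3]
force: [-0.5, -0.4, 0.2]
gripper_width: 91.2
gripper_force: 0.0
```

Request:
apply_moves --delta_pos '[[0, 0, -0.03], [0, 0, -0.06], [0, 0, -0.09], [0, 0, -0.09]]' --rot '[[0, 0, 0], [0, 0, 0], [0, 0, 0], [0, 0, 0]]' --hand '[1, 1, 1, 1]'

```text
time_s: 19.48
ee_pos: [389.8, -294.3, -10.6]
ee_rot: [179.9, -0.1, -175.3]
force: [-0.1, -0.3, 0.3]
gripper_width: 91.0
gripper_force: 0.0
```

```bash
python3 - <<'E'
from h import *
st=env.state();print(st["ee_pos"],st["force"])
s=viewer.grab_frame("scene")
u=proj(s,[390,-294,30]).astype(int);print(u)
cv2.imwrite("pics/j.png",cv2.resize(cv2.cvtColor(s["pixels"][u[1]-60:u[1]+40,u[0]-65:u[0]+65],cv2.COLOR_RGB2BGR),None,fx=6,fy=6,interpolation=cv2.INTER_CUBIC))
o=st["ee_pos"]
for dy in(-45,45):
  for z in(0,10,20,30,40): print(dy,z,(proj(s,[o[0],o[1]+dy,z])-u+[65,60])*6)
E
```

```text
[ 389.80224495 -294.29948842  -10.56123843] [-0.13236796 -0.31561838  0.30422187]
[244 305]
-45 0 [448.118545   494.68478896]
-45 10 [448.53650933 475.01487791]
-45 20 [448.95819939 455.16962958]
-45 30 [449.38366522 435.14668904]
-45 40 [449.81295776 414.943659  ]
45 0 [345.09110209 352.98763214]
45 10 [345.05441392 333.98512787]
45 20 [345.01741969 314.82409677]
45 30 [344.98011554 295.50254679]
45 40 [344.94249757 276.01845235]
```

View pics/j.png

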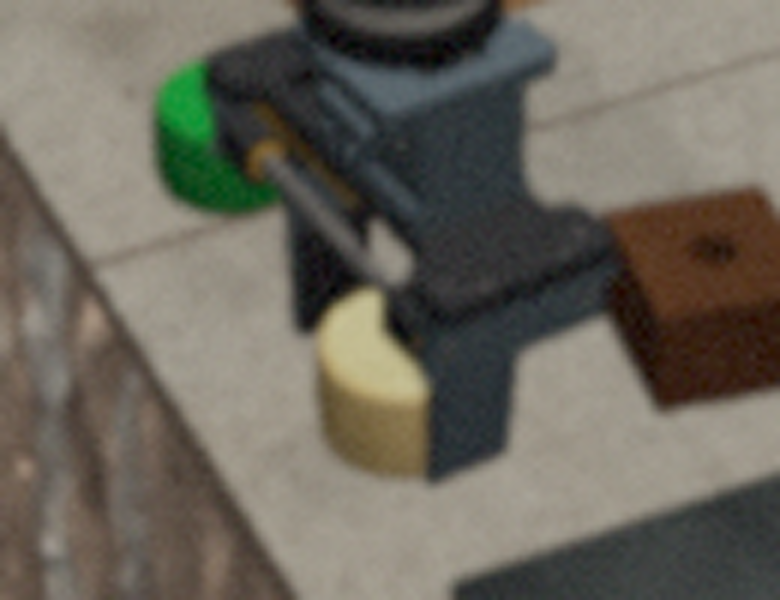

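The drum is centred between the fingers, with the tips (470,465) about 20-25 mm above the counter. I'll go 5 mm lower, then grip and lift.

Request:
apply_moves --delta_pos '[[0, 0, -0.04], [0, 0, -0.04], [0, 0, -0.04], [0, 0, -0.04], [0, 0, -0.04], [0, 0, -0.04], [0, 0, -0.04]]' --rot '[[0, 0, 0], [0, 0, 0], [0, 0, 0], [0, 0, 0], [0, 0, 0], [0, 0, 0], [0, 0, 0]]' --hand '[1, 0, 0, 0, 0, 0, 0]' --newtons 20

```text
time_s: 20.12
ee_pos: [390.4, -294.7, -14.5]
ee_rot: [-180.0, 0.0, -175.3]
force: [-0.2, 0.5, -0.3]
gripper_width: 64.5
gripper_force: 20.0
```

Request:
apply_moves --delta_pos '[[0, 0, 0.2], [0, 0, 0.5], [0, 0, 0.8], [0, 0, 1], [0, 0, 1]]' --rot '[[0, 0, 0], [0, 0, 0], [0, 0, 0], [0, 0, 0], [0, 0, 0]]' --hand '[0, 0, 0, 0, 0]'

```text
time_s: 20.53
ee_pos: [393.2, -297.0, 110.4]
ee_rot: [-179.6, 0.5, -175.3]
force: [0.5, -1.0, -1.8]
gripper_width: 64.0
gripper_force: 20.0
```

Request:
apply_moves --delta_pos '[[0, 0.2, 0.6], [0, 0.5, 0.8], [0, 0.8, 0.8], [0, 1, 0.8], [0, 1, 0.8]]' --rot '[[0, 0, 0], [0, 0, 0], [0, 0, 0], [0, 0, 0], [0, 0, 0]]' --hand '[0, 0, 0, 0, 0]'

```text
time_s: 20.95
ee_pos: [389.8, -169.2, 202.3]
ee_rot: [179.8, 0.1, -175.0]
force: [-0.3, -1.2, -1.6]
gripper_width: 64.4
gripper_force: 20.0
```

Request:
apply_moves --delta_pos '[[0.2, 0.27, 0], [0.4, 0.54, 0], [0.607, 0.81, 0], [0.607, 0.81, 0], [0.607, 0.81, 0]]' --rot '[[0, 0, 0], [0, 0, 0], [0, 0, 0], [0, 0, 0], [0, 0, 0]]' --hand '[0, 0, 0, 0, 0]'

```text
time_s: 21.37
ee_pos: [463.2, -76.1, 199.7]
ee_rot: [180.0, -0.2, -175.1]
force: [-0.5, -0.3, -2.3]
gripper_width: 64.6
gripper_force: 20.0
```

Request:
apply_moves --delta_pos '[[0.0, 0.27, 0], [0.1, 0.54, 0], [0.4, 0.81, 0], [0.607, 0.81, 0], [0.607, 0.81, 0], [0.607, 0.81, 0], [0.607, 0.81, 0]]' --rot '[[0, 0, 0], [0, 0, 0], [0, 0, 0], [0, 0, 0], [0, 0, 0], [0, 0, 0], [0, 0, 0]]' --hand '[0, 0, 0, 0, 0, 0, 0]'

```text
time_s: 21.95
ee_pos: [534.6, 18.4, 200.2]
ee_rot: [-180.0, -0.2, -175.4]
force: [0.1, 0.8, -2.2]
gripper_width: 64.3
gripper_force: 20.0
```

```bash
python3 - <<'E'
from h import *
st=env.state();print(st["ee_pos"],st["ee_rot"],st["force"],st["gripper_width"])
w=viewer.grab_frame("wrist");s=viewer.grab_frame("scene")
for q,z in(("bay",160),("mouth",160),("fork_top",114),("pin_head",131)):
    for p,x,n in((w,st,"w"),(s,None,"s")):
        for r in spotter.landmark_of(p,q)[:1]: print(q,n,np.round(r["position"]),round(r["score"],2),np.round(ray(p,r["position"],z,x),1))
save(w,"pics/k.png");save(s,"pics/ks.png")
# rails: bright grey pixels along world grid
g=w["pixels"].astype(int)
m=((g.min(2)>150)&(g.max(2)-g.min(2)<18)).astype(np.uint8)
n,l,t,c=cv2.connectedComponentsWithStats(m)
for i in range(1,n):
    if t[i,4]>150:
        ys,xs=np.where(l==i); print(t[i]);
        for rr in (ys.min()+3,ys.max()-3):
            k=xs[ys==rr]; 
            print(rr,k.min(),k.max(),np.round(ray(w,[(k.min()+k.max())/2,rr],172,st),1))
E
```

```text
[534.57467521  18.38846377 200.19384353] [-179.98517552   -0.19237419 -175.36087122] [ 0.14430276  0.80857161 -2.20983177] 64.25835652830351
bay s [241. 192.] 0.93 [528.5   3.4 160. ]
mouth s [260. 184.] 0.9 [602.4  24.9 160. ]
fork_top w [139. 169.] 0.57 [ 520.1 -101.9  114. ]
fork_top s [257. 224.] 0.73 [ 523.1 -104.4  114. ]
pin_head w [133. 173.] 0.58 [ 521.1 -100.7  131. ]
pin_head s [253. 216.] 0.74 [521.2 -85.4 131. ]
[ 70   0  58  26 508]
3 77 123 [ 394.4 -104.   172. ]
22 91 91 [ 406.9 -111.   172. ]
[ 240    0   99   45 1731]
3 245 280 [385.1   9.4 172. ]
41 251 328 [407.6  30.9 172. ]
[  339    10   173   232 11501]
13 345 385 [385.4  82.  172. ]
238 356 365 [553.1 106.9 172. ]
[  16   39  147  181 8357]
42 69 72 [ 421.2 -126.4  172. ]
216 77 128 [ 551.5 -109.1  172. ]
[ 394   77   43   51 1136]
80 409 419 [426.2 125.7 172. ]
124 405 426 [457.3 133.4 172. ]
[ 143   85   60   46 1229]
88 143 173 [447.4 -63.5 172. ]
127 148 192 [475.  -54.2 172. ]
[461 128  31  54 263]
131 471 476 [458.8 179.1 172. ]
178 485 486 [494.1 198.1 172. ]
[203 164   8  57 293]
167 203 208 [503.7 -25.8 172. ]
217 206 207 [545.2 -23.3 172. ]
[311 164   9  47 273]
167 313 319 [496.5  61.7 172. ]
207 311 316 [529.4  63.9 172. ]
[143 185  21  37 310]
188 152 155 [524.2 -67.  172. ]
218 158 163 [549.2 -61.3 172. ]
[  0 187  15  35 188]
190 1 14 [ 535.6 -184.9  172. ]
218 0 8 [ 559.9 -190.7  172. ]
```

The rails measure symmetrical about y = 20 at x = 535. I'll lower the drum, release it and draw back.

Request:
apply_moves --delta_pos '[[0, 0.01, -0.2], [0, 0.01, -0.35], [0, 0.01, -0.42], [0, 0.01, -0.45], [0, 0.01, -0.46], [0, 0.01, -0.46]]' --rot '[[0, 0, 0], [0, 0, 0], [0, 0, 0], [0, 0, 0], [0, 0, 0], [0, 0, 0]]' --hand '[0, 0, 0, 0, 0, 0]'

```text
time_s: 22.95
ee_pos: [536.5, 20.9, 146.7]
ee_rot: [180.0, 0.1, -175.3]
force: [0.0, -0.0, -1.1]
gripper_width: 64.3
gripper_force: 20.0
```

Request:
apply_moves --delta_pos '[[0, 0, 0], [0, 0, 0], [0, 0, 0], [0, 0, 0], [0, 0, 0], [0, 0, 0], [-0.2, -0.015, 0], [-0.4, -0.03, 0], [-0.63, -0.048, 0], [-0.63, -0.048, 0.035]]' --rot '[[0, 0, 0], [0, 0, 0], [0, 0, 0], [0, 0, 0], [0, 0, 0], [0, 0, 0], [0, 0, 0], [0, 0, 0], [0, 0, 0], [0, 0, 0]]' --hand '[1, 1, 1, 1, 1, 1, 1, 1, 1, 1]'

```text
time_s: 23.78
ee_pos: [454.2, 14.9, 149.3]
ee_rot: [180.0, -0.4, -175.3]
force: [-0.9, 0.2, -0.4]
gripper_width: 91.2
gripper_force: 0.0
```

Request:
apply_moves --delta_pos '[[0, 0, 0], [0, 0, 0], [0, 0, 0], [0, 0, 0], [0, 0, 0], [0, 0, 0], [0, 0, 0], [0, 0, 0], [0, 0, 0], [0, 0, 0]]' --rot '[[0, 0, 0], [0, 0, 0], [0, 0, 0], [0, 0, 0], [0, 0, 0], [0, 0, 0], [0, 0, 0], [0, 0, 0], [0, 0, 0], [0, 0, 0]]' --hand '[0, 0, 0, 0, 0, 0, 0, 0, 0, 0]'

```text
time_s: 24.62
ee_pos: [460.4, 15.2, 150.3]
ee_rot: [180.0, -0.0, -175.3]
force: [-0.1, 0.2, -0.8]
gripper_width: 27.7
gripper_force: 0.0
```

```bash
python3 - <<'E'
from h import *
st=env.state();print(st["ee_pos"],st["gripper_width"])
t=viewer.grab_frame("top");w=viewer.grab_frame("wrist");s=viewer.grab_frame("scene")
for p,x in((t,None),(w,st),(s,None)):
    for r in spotter.landmark_of(p,"drum_1_mid")[:8]: print(np.round(r["position"]),round(r["score"],2),np.round(ray(p,r["position"],183,x)),np.round(ray(p,r["position"],23,x)))
E
```

```text
[460.38822834  15.16989091 150.34623107] 27.68676431350885
[199. 249.] 0.97 [433. 179. 183.] [424. 200.  23.]
[421. 167.] 0.57 [410. 106. 183.] [425. 199.  23.]
[188. 211.] 0.69 [341. -67. 183.] [433. 202.  23.]
```

Request:
apply_moves --delta_pos '[[0, 0, 0], [0, 0, 0], [0, 0, 0], [0.15, 0.01, 0], [0.3, 0.023, 0], [0.45, 0.035, 0], [0.6, 0.046, 0], [0.75, 0.058, 0], [0.85, 0.066, 0]]' --rot '[[0, 0, 0], [0, 0, 0], [0, 0, 0], [0, 0, 0], [0, 0, 0], [0, 0, 0], [0, 0, 0], [0, 0, 0], [0, 0, 0]]' --hand '[0, 0, 0, 0, 0, 0, 0, 0, 0]'

```text
time_s: 25.67
ee_pos: [561.9, 22.8, 149.9]
ee_rot: [-180.0, -0.2, -175.3]
force: [-5.3, -1.0, 3.6]
gripper_width: 0.2
gripper_force: 2.6
```

Request:
apply_moves --delta_pos '[[0.12, 0.009, 0], [0.24, 0.018, 0], [0.36, 0.028, 0], [0.48, 0.037, 0], [0.6, 0.046, 0], [0.7, 0.054, 0], [0.7, 0.054, 0], [0.7, 0.054, 0]]' --rot '[[0, 0, 0], [0, 0, 0], [0, 0, 0], [0, 0, 0], [0, 0, 0], [0, 0, 0], [0, 0, 0], [0, 0, 0]]' --hand '[0, 0, 0, 0, 0, 0, 0, 0]'

```text
time_s: 26.33
ee_pos: [646.1, 29.6, 149.8]
ee_rot: [180.0, -0.1, -175.3]
force: [0.6, -0.3, -0.5]
gripper_width: 0.2
gripper_force: 0.0
```

Request:
apply_moves --delta_pos '[[-0.25, -0.019, 0], [-0.5, -0.038, 0], [-0.75, -0.058, 0], [-0.85, -0.066, 0]]' --rot '[[0, 0, 0], [0, 0, 0], [0, 0, 0], [0, 0, 0]]' --hand '[0, 0, 0, 0]'

```text
time_s: 26.67
ee_pos: [539.0, 21.4, 150.2]
ee_rot: [180.0, -0.2, -175.3]
force: [-0.8, 0.4, 0.2]
gripper_width: 0.6
gripper_force: 0.0
```

Request:
apply_moves --delta_pos '[[-0.25, -0.019, 0], [-0.5, -0.038, 0], [-0.7, -0.054, 0], [-0.7, -0.054, 0]]' --rot '[[0, 0, 0], [0, 0, 0], [0, 0, 0], [0, 0, 0]]' --hand '[0, 0, 0, 0]'

```text
time_s: 27.0
ee_pos: [454.0, 14.9, 150.3]
ee_rot: [180.0, -0.3, -175.3]
force: [-0.3, 0.5, -0.1]
gripper_width: 0.5
gripper_force: 0.0
```

Request:
apply_moves --delta_pos '[[-0.15, 0.25, 0], [-0.15, 0.5, 0], [-0.15, 0.77, 0], [-0.15, 0.77, 0]]' --rot '[[0, 0, 0], [0, 0, 0], [0, 0, 0], [0, 0, 0]]' --hand '[1, 1, 1, 1]'

```text
time_s: 27.33
ee_pos: [442.3, 111.6, 150.8]
ee_rot: [179.8, 0.1, -175.1]
force: [0.1, -0.2, -0.2]
gripper_width: 23.9
gripper_force: 0.0
```

Request:
apply_moves --delta_pos '[[-0.15, 0.25, 0], [-0.15, 0.5, 0], [-0.15, 0.77, 0], [-0.15, 0.77, -0.2], [-0.15, 0.77, -0.2], [-0.15, 0.77, -0.2]]' --rot '[[0, 0, 0], [0, 0, 0], [0, 0, 0], [0, 0, 0], [0, 0, 0], [0, 0, 0]]' --hand '[1, 1, 1, 1, 1, 1]'

```text
time_s: 27.83
ee_pos: [423.2, 199.2, 125.7]
ee_rot: [-179.9, -0.2, -175.3]
force: [0.4, 0.3, 0.6]
gripper_width: 64.3
gripper_force: 0.0
```

```bash
cat > drum.py <<'E'
from h import *
st=env.state();print(np.round(st["ee_pos"],1),np.round(st["ee_rot"],1),np.round(st["qpos"]),st["gripper_width"])
w=viewer.grab_frame("wrist"); t=viewer.grab_frame("top"); s=viewer.grab_frame("scene")
for p,x,n in((w,st,"w"),(t,None,"t"),(s,None,"s")):
    save(p,f"pics/last_{n}.png")
    im=p["pixels"]; g=cv2.cvtColor(im,cv2.COLOR_RGB2HSV)
    m=((im.min(2)>110)&(g[...,1]>28)&(g[...,1]<115)&(g[...,0]>18)&(g[...,0]<34)).astype(np.uint8)
    k,l,q,c=cv2.connectedComponentsWithStats(cv2.morphologyEx(m,cv2.MORPH_OPEN,np.ones((3,3))))
    for i in range(1,k):
        if q[i,4]>(800 if n=="w" else 180):
            ys,xs=np.where(l==i);(cc,rad)=cv2.minEnclosingCircle(np.c_[xs,ys].astype(np.float32)); X=ray(p,cc,30 if n!="t" else 44,x)
            if 330<X[0]<640 and -400<X[1]<420: print(n,q[i],"circ",np.round(cc),round(rad),np.round(X))
    r=spotter.landmark_of(p,"drum_1_mid")[:1]
    if r: print(n,"lm",np.round(r[0]["position"]),round(r[0]["score"],2),np.round(ray(p,r[0]["position"],23,x)))
E
python3 drum.py
```

```text
[423.2 199.2 125.7] [-179.9   -0.2 -175.3] [ 24.  12. 108.  -0.  60. -71.] 64.34557100095698
w lm [260. 192.] 0.72 [426. 201.  23.]
t [186 198  23  23 426] circ [197. 209.] 12 [545. 202.  44.]
t [140 232  23  21 288] circ [151. 243.] 12 [449. 340.  44.]
t lm [253. 182.] 0.33 [625.  33.  23.]
s [174 199  24  13 207] circ [186. 206.] 12 [434. 222.  30.]
s lm [187. 214.] 0.85 [423. 184.  23.]
```

Drum A was knocked aside to about (545,202). C is under the gripper at (425,200), so I'll grasp it.

Request:
apply_moves --delta_pos '[[0, 0, 0], [0, 0, 0], [0, 0, 0], [0, 0, 0], [0, 0, -0.3], [0, 0, -0.6], [0, 0, -0.6], [0, 0, -0.6]]' --rot '[[0, 0, 0], [0, 0, 0], [0, 0, 0], [0, 0, 0], [0, 0, 0], [0, 0, 0], [0, 0, 0], [0, 0, 0]]' --hand '[1, 1, 1, 1, 1, 1, 1, 1]'

```text
time_s: 28.8
ee_pos: [423.1, 199.4, 53.5]
ee_rot: [-179.9, -0.2, -175.3]
force: [0.4, 0.3, -0.1]
gripper_width: 91.3
gripper_force: 0.0
```

Request:
apply_moves --delta_pos '[[0, 0, -0.25], [0, 0, -0.45], [0, 0, -0.57], [0, 0, -0.57], [0, 0, -0.57], [0, 0, -0.57], [0, 0, -0.57], [0, 0, -0.57], [0, 0, -0.57], [0, 0, -0.57]]' --rot '[[0, 0, 0], [0, 0, 0], [0, 0, 0], [0, 0, 0], [0, 0, 0], [0, 0, 0], [0, 0, 0], [0, 0, 0], [0, 0, 0], [0, 0, 0]]' --hand '[1, 1, 1, 1, 1, 0, 0, 0, 0, 0]' --newtons 20

```text
time_s: 29.63
ee_pos: [425.2, 200.4, -13.0]
ee_rot: [179.9, 0.1, -175.3]
force: [-1.1, -0.8, 6.3]
gripper_width: 68.0
gripper_force: 20.0
```

Request:
apply_moves --delta_pos '[[0, 0, 0.2], [0, 0, 0.5], [0, 0, 0.8], [0, 0, 1], [0, 0, 1]]' --rot '[[0, 0, 0], [0, 0, 0], [0, 0, 0], [0, 0, 0], [0, 0, 0]]' --hand '[0, 0, 0, 0, 0]'

```text
time_s: 30.05
ee_pos: [427.7, 201.4, 111.0]
ee_rot: [179.8, 0.6, -175.3]
force: [1.0, 1.0, -2.0]
gripper_width: 67.9
gripper_force: 20.0
```

Request:
apply_moves --delta_pos '[[0, 0, 0.3], [0, -0.1, 0.6], [0, -0.4, 0.8], [0.2, -0.746, 0.8], [0.465, -0.746, 0.8], [0.465, -0.746, 0.8]]' --rot '[[0, 0, 0], [0, 0, 0], [0, 0, 0], [0, 0, 0], [0, 0, 0], [0, 0, 0]]' --hand '[0, 0, 0, 0, 0, 0]'

```text
time_s: 30.55
ee_pos: [485.1, 108.3, 201.4]
ee_rot: [-179.9, 0.3, -175.5]
force: [0.9, 0.5, -1.5]
gripper_width: 67.7
gripper_force: 20.0
```

Request:
apply_moves --delta_pos '[[0.1, -0.25, 0], [0.2, -0.5, 0], [0.35, -0.746, 0], [0.465, -0.746, 0], [0.465, -0.746, 0], [0.465, -0.746, 0]]' --rot '[[0, 0, 0], [0, 0, 0], [0, 0, 0], [0, 0, 0], [0, 0, 0], [0, 0, 0]]' --hand '[0, 0, 0, 0, 0, 0]'

```text
time_s: 31.05
ee_pos: [535.2, 20.9, 200.3]
ee_rot: [180.0, -0.2, -175.3]
force: [-1.0, 0.4, -1.3]
gripper_width: 67.8
gripper_force: 20.0
```

Request:
apply_moves --delta_pos '[[0, 0, -0.2], [0, 0, -0.35], [0, 0, -0.42], [0, 0, -0.45], [0, 0, -0.46], [0, 0, -0.46]]' --rot '[[0, 0, 0], [0, 0, 0], [0, 0, 0], [0, 0, 0], [0, 0, 0], [0, 0, 0]]' --hand '[0, 0, 0, 0, 0, 0]'

```text
time_s: 31.55
ee_pos: [535.7, 21.5, 147.3]
ee_rot: [180.0, 0.0, -175.2]
force: [-0.1, -0.6, -0.7]
gripper_width: 68.2
gripper_force: 20.0
```

Request:
apply_moves --delta_pos '[[0, 0, 0], [0, 0, 0], [0, 0, 0], [0, 0, 0], [0, 0, 0], [-0.2, -0.015, 0], [-0.4, -0.03, 0], [-0.63, -0.048, 0], [-0.63, -0.048, 0.035], [-0.63, -0.048, 0.035]]' --rot '[[0, 0, 0], [0, 0, 0], [0, 0, 0], [0, 0, 0], [0, 0, 0], [0, 0, 0], [0, 0, 0], [0, 0, 0], [0, 0, 0], [0, 0, 0]]' --hand '[1, 1, 1, 1, 1, 1, 1, 1, 0, 0]'

```text
time_s: 32.38
ee_pos: [460.1, 15.1, 151.9]
ee_rot: [-180.0, 0.1, -175.3]
force: [1.2, -0.2, 0.9]
gripper_width: 80.7
gripper_force: 0.0
```

Request:
apply_moves --delta_pos '[[0, 0, 0], [0, 0, 0], [0, 0, 0], [0, 0, 0], [0, 0, 0], [0, 0, 0], [0, 0, 0], [0, 0, 0], [0, 0, 0], [0, 0, 0]]' --rot '[[0, 0, 0], [0, 0, 0], [0, 0, 0], [0, 0, 0], [0, 0, 0], [0, 0, 0], [0, 0, 0], [0, 0, 0], [0, 0, 0], [0, 0, 0]]' --hand '[0, 0, 0, 0, 0, 0, 0, 0, 0, 0]'

```text
time_s: 33.22
ee_pos: [460.4, 15.2, 151.0]
ee_rot: [180.0, 0.0, -175.3]
force: [-0.6, -0.2, -0.1]
gripper_width: 14.0
gripper_force: 0.0
```

Request:
apply_moves --delta_pos '[[0, 0, 0], [0, 0, 0], [0.15, 0.01, 0], [0.3, 0.023, 0], [0.45, 0.035, 0], [0.6, 0.046, 0], [0.75, 0.058, 0], [0.85, 0.066, 0]]' --rot '[[0, 0, 0], [0, 0, 0], [0, 0, 0], [0, 0, 0], [0, 0, 0], [0, 0, 0], [0, 0, 0], [0, 0, 0]]' --hand '[0, 0, 0, 0, 0, 0, 0, 0]'

```text
time_s: 33.88
ee_pos: [562.0, 22.7, 150.4]
ee_rot: [-180.0, -0.2, -175.3]
force: [-4.3, -2.5, 1.5]
gripper_width: 0.4
gripper_force: 2.2
```

Request:
apply_moves --delta_pos '[[0.12, 0.009, 0], [0.24, 0.018, 0], [0.36, 0.028, 0], [0.48, 0.037, 0], [0.6, 0.046, 0], [0.7, 0.054, 0], [0.7, 0.054, 0], [0.7, 0.054, 0]]' --rot '[[0, 0, 0], [0, 0, 0], [0, 0, 0], [0, 0, 0], [0, 0, 0], [0, 0, 0], [0, 0, 0], [0, 0, 0]]' --hand '[0, 0, 0, 0, 0, 0, 0, 0]'

```text
time_s: 34.55
ee_pos: [646.1, 29.6, 150.4]
ee_rot: [180.0, -0.1, -175.3]
force: [-0.7, 0.2, -1.0]
gripper_width: 0.5
gripper_force: 0.0
```

Request:
apply_moves --delta_pos '[[-0.25, -0.019, 0], [-0.5, -0.038, 0], [-0.75, -0.058, 0], [-0.85, -0.066, 0]]' --rot '[[0, 0, 0], [0, 0, 0], [0, 0, 0], [0, 0, 0]]' --hand '[0, 0, 0, 0]'

```text
time_s: 34.88
ee_pos: [539.0, 21.3, 150.9]
ee_rot: [180.0, -0.2, -175.3]
force: [0.7, -1.5, 0.0]
gripper_width: 0.4
gripper_force: 0.0
```

Request:
apply_moves --delta_pos '[[-0.25, -0.019, 0], [-0.5, -0.038, 0], [-0.7, -0.054, 0], [-0.7, -0.054, 0]]' --rot '[[0, 0, 0], [0, 0, 0], [0, 0, 0], [0, 0, 0]]' --hand '[0, 0, 0, 0]'

```text
time_s: 35.22
ee_pos: [454.0, 14.9, 150.9]
ee_rot: [180.0, -0.3, -175.3]
force: [0.4, -0.1, -0.6]
gripper_width: 0.6
gripper_force: 0.0
```

Request:
apply_moves --delta_pos '[[-0.04, 0.3, 0], [-0.04, 0.6, 0], [-0.04, 0.9, 0], [-0.04, 0.9, 0]]' --rot '[[0, 0, 0], [0, 0, 0], [0, 0, 0], [0, 0, 0]]' --hand '[1, 1, 1, 1]'

```text
time_s: 35.55
ee_pos: [455.5, 128.0, 151.4]
ee_rot: [179.8, 0.1, -175.0]
force: [0.0, -0.5, -0.5]
gripper_width: 24.2
gripper_force: 0.0
```

Request:
apply_moves --delta_pos '[[-0.04, 0.3, 0], [-0.04, 0.6, 0], [-0.04, 0.9, 0], [-0.04, 0.9, 0]]' --rot '[[0, 0, 0], [0, 0, 0], [0, 0, 0], [0, 0, 0]]' --hand '[1, 1, 1, 1]'

```text
time_s: 35.88
ee_pos: [451.1, 236.0, 151.2]
ee_rot: [179.8, 0.1, -175.1]
force: [1.1, 0.8, 0.1]
gripper_width: 50.6
gripper_force: 0.0
```

Request:
apply_moves --delta_pos '[[-0.04, 0.3, 0], [-0.04, 0.6, 0], [-0.04, 0.9, 0], [-0.04, 0.9, 0], [-0.04, 0.9, 0], [-0.04, 0.9, 0], [-0.04, 0.9, 0]]' --rot '[[0, 0, 0], [0, 0, 0], [0, 0, 0], [0, 0, 0], [0, 0, 0], [0, 0, 0], [0, 0, 0]]' --hand '[1, 1, 1, 1, 1, 1, 1]'

```text
time_s: 36.47
ee_pos: [446.0, 337.5, 150.9]
ee_rot: [-180.0, -0.0, -175.4]
force: [0.2, 0.9, -0.5]
gripper_width: 91.0
gripper_force: 0.0
```

```bash
python3 drum.py
```

```text
[446.  337.5 150.9] [-180.    -0.  -175.4] [ 36.  18.  95.  -0.  67. -59.] 91.04327015482812
w [236 159  54  59 824] circ [260. 188.] 30 [448. 340.  30.]
t [186 198  23  23 422] circ [197. 209.] 12 [546. 201.  44.]
```

Request:
apply_moves --delta_pos '[[0.01, 0, -0.3], [0.01, 0, -0.6], [0.01, 0, -0.7], [0.01, 0, -0.7]]' --rot '[[0, 0, 0], [0, 0, 0], [0, 0, 0], [0, 0, 0]]' --hand '[1, 1, 1, 1]'

```text
time_s: 37.1
ee_pos: [444.8, 337.2, 63.5]
ee_rot: [-179.8, -0.4, -175.3]
force: [0.9, -0.1, -0.1]
gripper_width: 91.0
gripper_force: 0.0
```

Request:
apply_moves --delta_pos '[[0, 0, -0.3], [0, 0, -0.55], [0, 0, -0.67], [0, 0, -0.67], [0, 0, -0.67], [0, 0, -0.67], [0, 0, -0.67], [0, 0, -0.67], [0, 0, -0.67], [0, 0, -0.67]]' --rot '[[0, 0, 0], [0, 0, 0], [0, 0, 0], [0, 0, 0], [0, 0, 0], [0, 0, 0], [0, 0, 0], [0, 0, 0], [0, 0, 0], [0, 0, 0]]' --hand '[1, 1, 1, 1, 1, 0, 0, 0, 0, 0]' --newtons 20

```text
time_s: 37.93
ee_pos: [447.9, 339.8, -12.2]
ee_rot: [179.9, 0.1, -175.3]
force: [-0.6, 0.1, 4.9]
gripper_width: 66.0
gripper_force: 20.0
```

Request:
apply_moves --delta_pos '[[0, 0, 0.2], [0, 0, 0.5], [0, 0, 0.8], [0, 0, 1], [0, 0, 1]]' --rot '[[0, 0, 0], [0, 0, 0], [0, 0, 0], [0, 0, 0], [0, 0, 0]]' --hand '[0, 0, 0, 0, 0]'

```text
time_s: 38.35
ee_pos: [450.1, 341.3, 112.2]
ee_rot: [179.7, 0.5, -175.3]
force: [0.9, 0.3, -1.1]
gripper_width: 65.4
gripper_force: 20.0
```

Request:
apply_moves --delta_pos '[[0, -0.2, 0.3], [0, -0.5, 0.6], [0, -0.885, 0.8], [0, -0.885, 0.8], [0, -0.885, 0.8]]' --rot '[[0, 0, 0], [0, 0, 0], [0, 0, 0], [0, 0, 0], [0, 0, 0]]' --hand '[0, 0, 0, 0, 0]'

```text
time_s: 38.77
ee_pos: [447.7, 230.1, 204.5]
ee_rot: [-180.0, 0.2, -175.5]
force: [-0.3, -0.1, -1.8]
gripper_width: 65.4
gripper_force: 20.0
```

Request:
apply_moves --delta_pos '[[0.1, -0.3, 0], [0.2, -0.6, 0], [0.37, -0.885, 0], [0.37, -0.885, 0], [0.37, -0.885, 0]]' --rot '[[0, 0, 0], [0, 0, 0], [0, 0, 0], [0, 0, 0], [0, 0, 0]]' --hand '[0, 0, 0, 0, 0]'

```text
time_s: 39.18
ee_pos: [491.5, 125.6, 200.8]
ee_rot: [180.0, -0.2, -175.5]
force: [0.3, 0.8, -1.9]
gripper_width: 65.6
gripper_force: 20.0
```

Request:
apply_moves --delta_pos '[[0.1, -0.3, 0], [0.2, -0.6, 0], [0.37, -0.885, 0], [0.37, -0.885, 0], [0.37, -0.885, 0], [0.37, -0.885, 0]]' --rot '[[0, 0, 0], [0, 0, 0], [0, 0, 0], [0, 0, 0], [0, 0, 0], [0, 0, 0]]' --hand '[0, 0, 0, 0, 0, 0]'

```text
time_s: 39.68
ee_pos: [535.2, 21.9, 201.5]
ee_rot: [179.9, -0.1, -175.3]
force: [-0.2, 0.6, -1.3]
gripper_width: 65.9
gripper_force: 20.0
```

Request:
apply_moves --delta_pos '[[0, 0, -0.2], [0, 0, -0.35], [0, 0, -0.42], [0, 0, -0.45], [0, 0, -0.46], [0, 0, -0.46]]' --rot '[[0, 0, 0], [0, 0, 0], [0, 0, 0], [0, 0, 0], [0, 0, 0], [0, 0, 0]]' --hand '[0, 0, 0, 0, 0, 0]'

```text
time_s: 40.18
ee_pos: [536.0, 21.6, 148.0]
ee_rot: [180.0, 0.1, -175.2]
force: [-0.2, -1.0, -1.6]
gripper_width: 65.8
gripper_force: 20.0
```

Request:
apply_moves --delta_pos '[[0, 0, 0], [0, 0, 0], [0, 0, 0], [0, 0, 0], [0, 0, 0], [-0.2, -0.015, 0], [-0.4, -0.03, 0], [-0.63, -0.048, 0], [-0.63, -0.048, 0.03], [-0.63, -0.048, 0.03]]' --rot '[[0, 0, 0], [0, 0, 0], [0, 0, 0], [0, 0, 0], [0, 0, 0], [0, 0, 0], [0, 0, 0], [0, 0, 0], [0, 0, 0], [0, 0, 0]]' --hand '[1, 1, 1, 1, 1, 1, 1, 1, 0, 0]'

```text
time_s: 41.02
ee_pos: [460.0, 14.7, 151.8]
ee_rot: [-180.0, 0.1, -175.3]
force: [0.3, -0.2, 0.7]
gripper_width: 80.6
gripper_force: 0.0
```

Request:
apply_moves --delta_pos '[[0, 0, 0], [0, 0, 0], [0, 0, 0], [0, 0, 0], [0, 0, 0], [0, 0, 0], [0, 0, 0], [0, 0, 0], [0, 0, 0], [0, 0, 0]]' --rot '[[0, 0, 0], [0, 0, 0], [0, 0, 0], [0, 0, 0], [0, 0, 0], [0, 0, 0], [0, 0, 0], [0, 0, 0], [0, 0, 0], [0, 0, 0]]' --hand '[0, 0, 0, 0, 0, 0, 0, 0, 0, 0]'

```text
time_s: 41.85
ee_pos: [460.4, 14.8, 151.0]
ee_rot: [180.0, 0.0, -175.3]
force: [0.3, -0.0, 0.4]
gripper_width: 13.5
gripper_force: 0.0
```

Request:
apply_moves --delta_pos '[[0, 0, 0], [0, 0, 0], [0.15, 0.01, 0], [0.3, 0.023, 0], [0.45, 0.035, 0], [0.6, 0.046, 0], [0.75, 0.058, 0], [0.85, 0.066, 0]]' --rot '[[0, 0, 0], [0, 0, 0], [0, 0, 0], [0, 0, 0], [0, 0, 0], [0, 0, 0], [0, 0, 0], [0, 0, 0]]' --hand '[0, 0, 0, 0, 0, 0, 0, 0]'

```text
time_s: 42.52
ee_pos: [561.9, 22.5, 150.4]
ee_rot: [-180.0, -0.2, -175.3]
force: [-3.5, -1.6, 2.5]
gripper_width: 0.3
gripper_force: 2.4
```

Request:
apply_moves --delta_pos '[[0.12, 0.009, 0], [0.24, 0.018, 0], [0.36, 0.028, 0], [0.48, 0.037, 0], [0.6, 0.046, 0], [0.7, 0.054, 0], [0.7, 0.054, 0], [0.7, 0.054, 0]]' --rot '[[0, 0, 0], [0, 0, 0], [0, 0, 0], [0, 0, 0], [0, 0, 0], [0, 0, 0], [0, 0, 0], [0, 0, 0]]' --hand '[0, 0, 0, 0, 0, 0, 0, 0]'

```text
time_s: 43.18
ee_pos: [646.1, 29.2, 150.4]
ee_rot: [180.0, -0.1, -175.3]
force: [0.1, 0.2, 0.1]
gripper_width: 0.7
gripper_force: 0.0
```

Request:
apply_moves --delta_pos '[[-0.25, -0.019, 0], [-0.5, -0.038, 0], [-0.75, -0.058, 0], [-0.85, -0.066, 0]]' --rot '[[0, 0, 0], [0, 0, 0], [0, 0, 0], [0, 0, 0]]' --hand '[0, 0, 0, 0]'

```text
time_s: 43.52
ee_pos: [539.0, 21.0, 150.9]
ee_rot: [180.0, -0.2, -175.3]
force: [-0.7, -0.5, -0.6]
gripper_width: 0.4
gripper_force: 0.0
```

Request:
apply_moves --delta_pos '[[-0.25, -0.019, 0], [-0.5, -0.038, 0], [-0.7, -0.054, 0], [-0.7, -0.054, 0]]' --rot '[[0, 0, 0], [0, 0, 0], [0, 0, 0], [0, 0, 0]]' --hand '[0, 0, 0, 0]'

```text
time_s: 43.85
ee_pos: [454.0, 14.5, 150.9]
ee_rot: [180.0, -0.3, -175.3]
force: [0.0, 0.2, -0.6]
gripper_width: 0.6
gripper_force: 0.0
```

Request:
apply_moves --delta_pos '[[0, 0.3, 0], [0, 0.6, 0], [0, 0.8, 0], [0, 0.8, 0]]' --rot '[[0, 0, 0], [0, 0, 0], [0, 0, 0], [0, 0, 0]]' --hand '[1, 1, 1, 1]'

```text
time_s: 44.18
ee_pos: [460.3, 114.2, 151.3]
ee_rot: [179.9, 0.1, -175.1]
force: [0.7, -0.1, -0.0]
gripper_width: 24.2
gripper_force: 0.0
```

Request:
apply_moves --delta_pos '[[0, 0.3, 0], [0.2, 0.6, 0], [0.5, 0.8, 0], [0.71, 0.8, 0], [0.71, 0.8, 0], [0.71, 0.8, 0], [0.71, 0.8, 0], [0.71, 0.8, 0], [0.71, 0.8, 0], [0.71, 0.8, 0]]' --rot '[[0, 0, 0], [0, 0, 0], [0, 0, 0], [0, 0, 0], [0, 0, 0], [0, 0, 0], [0, 0, 0], [0, 0, 0], [0, 0, 0], [0, 0, 0]]' --hand '[1, 1, 1, 1, 1, 1, 1, 1, 1, 1]'

```text
time_s: 45.02
ee_pos: [544.9, 206.3, 151.4]
ee_rot: [180.0, 0.0, -175.3]
force: [1.1, 0.4, 0.5]
gripper_width: 89.6
gripper_force: 0.0
```

```bash
python3 drum.py; python3 - <<'E'
from h import *
s=viewer.grab_frame("scene")
im=cv2.imread("pics/last_w.png")
st=env.state(); w=viewer.grab_frame("wrist")
b=w["pixels"]; 
# left box wall edge in wrist picture: print wood-colour columns along rows
g=cv2.cvtColor(b,cv2.COLOR_RGB2HSV)
m=(g[...,0]>8)&(g[...,0]<18)&(g[...,1]>70)&(b[...,0]>150)
for r in(60,100,140,180):
    k=np.where(m[r,:256])[0]
    if len(k): print(r,k.max(),np.round(ray(w,[k.max(),r],160,st)))
E
```

```text
[544.9 206.3 151.4] [ 180.     0.  -175.3] [ 20.  20.  92.   0.  68. -75.] 89.6254044446412
w [   0   95  110   17 1731] circ [ 54. 103.] 55 [474. -16.  30.]
w [   0  114  118  128 9742] circ [ 58. 178.] 86 [554. -19.  30.]
t lm [252. 183.] 0.58 [621.  36.  23.]
100 139 [470. 126. 160.]
140 112 [496. 108. 160.]
180 117 [523. 110. 160.]
```

```bash
python3 - <<'E'
import cv2,numpy as np
a=cv2.imread("pics/last_w.png");b=cv2.imread("pics/last_t.png")[110:280,110:330];c=cv2.imread("pics/last_s.png")[110:280,130:350]
r=lambda x:cv2.resize(x,(387,300),interpolation=cv2.INTER_CUBIC)
o=np.vstack([np.hstack([cv2.resize(a,(400,300)),r(b)]),np.hstack([r(c),np.zeros((300,400,3),np.uint8)])]);cv2.imwrite("pics/m.png",o)
E
```

```text
(no output)
```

View pics/m.png

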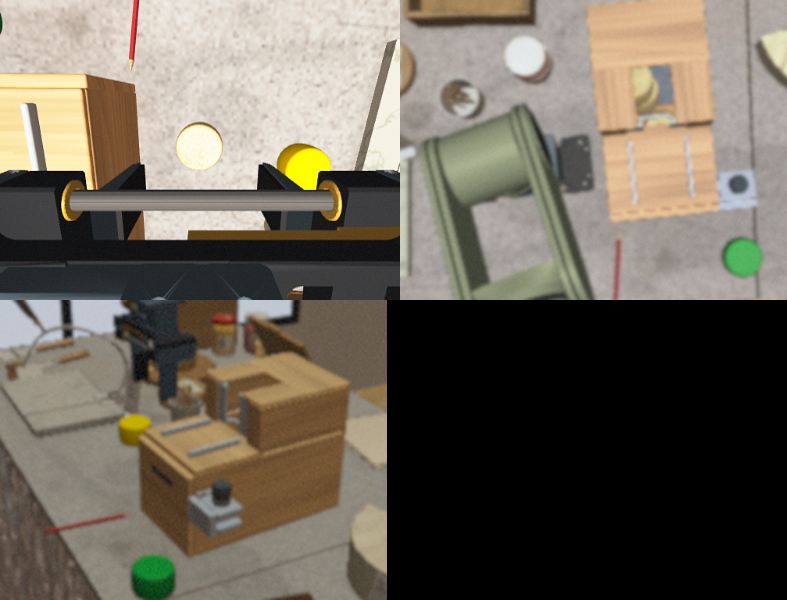

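The wrist view shows drum A, pale, at panel (199,147) → pixel (255,188), clear of the yellow one at (389,215). The pin is still seated. Drums show through the roof notch.

```bash
python3 - <<'E'
from h import *
st=env.state(); w=viewer.grab_frame("wrist"); b=w["pixels"]
g=cv2.cvtColor(b,cv2.COLOR_RGB2HSV).astype(int)
print(g[188,255],b[188,255],g[60,300])
d=np.abs(g-g[188,255]); m=((d[...,0]<8)&(d[...,1]<25)&(g[...,2]>190)).astype(np.uint8)
k,l,q,c=cv2.connectedComponentsWithStats(cv2.morphologyEx(m,cv2.MORPH_OPEN,np.ones((3,3))))
i=l[188,255]; print(q[i],c[i],ray(w,[q[i][0]+q[i][2]/2,q[i][1]+q[i][3]/2],44,st))
E
```

```text
[ 27  26 252] [252 249 226] [ 18  19 229]
[ 227  162   56   54 2352] [254.19260204 188.24022109] [546.61258036 203.96529193  44.        ]
```

Request:
apply_moves --delta_pos '[[0.01, 0.01, -0.3], [0.01, 0.01, -0.5], [0.01, 0.01, -0.7], [0.01, 0.01, -0.7], [0.01, 0.01, -0.7]]' --rot '[[0, 0, 0], [0, 0, 0], [0, 0, 0], [0, 0, 0], [0, 0, 0]]' --hand '[1, 1, 1, 1, 1]'

```text
time_s: 45.88
ee_pos: [546.1, 207.8, 66.2]
ee_rot: [-180.0, -0.1, -175.3]
force: [-0.3, -0.0, 0.8]
gripper_width: 91.4
gripper_force: 0.0
```

Request:
apply_moves --delta_pos '[[0, 0, -0.2], [0, 0, -0.4], [0, 0, -0.58], [0, 0, -0.67], [0, 0, -0.67], [0, 0, -0.67], [0, 0, -0.67], [0, 0, -0.67], [0, 0, -0.67], [0, 0, -0.67]]' --rot '[[0, 0, 0], [0, 0, 0], [0, 0, 0], [0, 0, 0], [0, 0, 0], [0, 0, 0], [0, 0, 0], [0, 0, 0], [0, 0, 0], [0, 0, 0]]' --hand '[1, 1, 1, 1, 1, 0, 0, 0, 0, 0]' --newtons 20

```text
time_s: 46.72
ee_pos: [547.7, 208.1, -12.0]
ee_rot: [180.0, 0.1, -175.3]
force: [0.6, -1.8, 5.2]
gripper_width: 65.5
gripper_force: 20.0
```

Request:
apply_moves --delta_pos '[[0, 0, 0.2], [0, 0, 0.5], [0, 0, 0.8], [0, 0, 1], [0, 0, 1]]' --rot '[[0, 0, 0], [0, 0, 0], [0, 0, 0], [0, 0, 0], [0, 0, 0]]' --hand '[0, 0, 0, 0, 0]'

```text
time_s: 47.13
ee_pos: [550.3, 209.4, 112.6]
ee_rot: [179.8, 0.6, -175.3]
force: [1.4, 0.4, -0.8]
gripper_width: 65.9
gripper_force: 20.0
```

Request:
apply_moves --delta_pos '[[0, 0, 0.3], [0, 0, 0.6], [0, 0, 0.8], [0, 0, 0.8]]' --rot '[[0, 0, 0], [0, 0, 0], [0, 0, 0], [0, 0, 0]]' --hand '[0, 0, 0, 0]'

```text
time_s: 47.47
ee_pos: [549.3, 209.1, 207.5]
ee_rot: [179.8, 0.5, -175.3]
force: [0.5, 1.1, -1.0]
gripper_width: 66.2
gripper_force: 20.0
```

```bash
python3 - <<'E'
from h import *
print(env.state()["ee_pos"])
t=viewer.grab_frame("top");s=viewer.grab_frame("scene")
for p in(t,s):
  for r in spotter.trace(p,"flap")[:2]: print("flap",np.round(r["box"]),round(r["score"],2))
  for r in spotter.landmark_of(p,"drum_1_mid")[:3]: print(np.round(r["position"]),round(r["score"],2),np.round(ray(p,r["position"],100)))
for z in(163,171,235): print(z,proj(t,[609,25.5,z]),proj(s,[609,25.5,z]))
im=t["pixels"]; print(im[170:190:1,249:262].mean(1).astype(int))
E
```

```text
[549.33211946 209.10082855 207.52446132]
[254. 181.] 0.55 [618.  30. 100.]
[244. 163.] 0.41 [672.  58. 100.]
flap [262. 172.  19.  24.] 0.65
163 [255.78637617 181.98346774] [262.0727766  182.98045414]
171 [255.81668947 181.68529118] [262.13882392 180.55829786]
235 [256.07600643 179.13452193] [262.68053527 160.69209497]
[[169 140 101]
 [167 139  99]
 [159 134  97]
 [154 135 106]
 [164 154 138]
 [181 178 170]
 [193 190 175]
 [200 190 157]
 [208 194 148]
 [210 193 143]
 [208 184 138]
 [206 173 133]
 [204 168 132]
 [205 168 132]
 [208 171 134]
 [212 173 136]
 [216 178 140]
 [219 180 141]
 [223 185 145]
 [225 187 147]]
```

```bash
cat > amap.py <<'E'
from h import *
def amap(p,r0,r1,c0,c1,step=1):
    b=p["pixels"]; g=cv2.cvtColor(b,cv2.COLOR_RGB2HSV).astype(int)
    for r in range(r0,r1,step):
        s=""
        for c in range(c0,c1,step):
            h,S,v=g[r,c]
            s+= "." if v<105 else "M" if S<45 and v>=150 else "g" if S<60 and v<150 else "P" if h>=19 and S>=45 else "W" if h<19 and S>=60 else "?"
        print(r,s)
E
python3 - <<'E'
from amap import *
t=viewer.grab_frame("top"); amap(t,144,196,234,276)
s=viewer.grab_frame("scene"); amap(s,140,200,235,300)
print(proj(s,[609,25.5,160]),proj(s,[690,31,243]))
E
```

```text
144 WWWWWWWWWWWWWWWWWWWWWWWWWWWWWWWWWWWWWWWWWW
145 WWWWWWWWWWWWWWWWWWWWWWWWWWWWWWWWWWWWWWWWWW
146 WWWWWWWWWWWWWWWWWWWWWWWWWWWWWWWWWWWWWWWWWW
147 WWWWWWWWWWWWWWWWWWW?MMMMMMMgMWWWWWWWWWWWWW
148 WWWWWWWWWPPPPPPPP?gggggggggggMWWWWWWWWWWWW
149 WWWWWWWWPPPPPPPPPPMgggggggggggWWWWWWWWWWWW
150 WWWWWWWWPPPPPPPPPPMgggggggggggWWWWWWWWWWWW
151 WWWWWWWWPPPPPPPPPPPgggggggggggWWWWWWWWWWWW
152 WWWWWWWWPPPPPPPPPPPMggggggggggWWWWWWWWWWWW
153 WWWWWWWWPPPPPPPPPPPPggggggggggWWWWWWWWWWWW
154 WWWWWWWWPPPPPPPPPPPPPggggggggg?WWWWWWWWWWW
155 WWWWWWWWPPPPPPPPPPPPPMgggggggg?WWWWWWWWWWW
156 WWWWWWWWPPPPPPPPPPPPPPMggggggg?WWWWWWWWWWW
157 WWWWWWWWWPPPPPPPPPPPPPMgggggggMWWWWWWWWWWW
158 WWWWWWWWWPPPPPPPPPPPPPPgggggggMWWWWWWWWWWW
159 WWWWWWWWWPPPPPPPPPPPPPPggggggggWWWWWWWWWWW
160 WWWWWWWWWPPPPPPPPPPPPPPggggggggWWWWWWWWWWW
161 WWWWWWWWWPPPPPPPPPPPPPPggggggggWWWWWWWWWWW
162 WWWWWWWWWPPPPPPPPPPPPPPggggggggWWWWWWWWWWW
163 WWWWWWWWWPPPPPPPPPPPPPPgggggggg?WWWWWWWWWW
164 WWWWWWWWWWPPPPPPPPPPPPPgggggggg?WWWWWWWWWW
165 WWWWWWWWWWPPPPWPPPPPPPPgggggggg?WWWWWWWWWW
166 WWWWWWWWWWWPPPPPPPPPPPPgggggggg?WWWWWWWWWW
167 WWWWWWWWWWWWPPP
[... 4899 characters left out ...]
WW..W......WWW
191 WWWPWWPPPWWWWWPPW?MMMggggggggWWWWWWWW......WWWWWWWWW.W...W.WWWWWW
192 PPWWWWWWPWWWWWMMMgggggggggWWPWWWPPWWWP......WWWWW.W.WWWWWWWPWWWWW
193 WPWWWWWWWPMMMgggggggggWWWWWWWWWWPPPWWWWW...W.W..WWWWWWWWWWWWWWWWW
194 WPWWWPPMMggggggggggWPWWWWWPPPPWPWWPWWWPWWW....WWWWWWWPWWWWWWWWWWW
195 WPWMMMgggggggggWWWWWPWWWWWWPWWWWPPWPWWPWWWWWWWWWWWWWWPWWWWWWWWWWW
196 WWggggggggggWWWWWWWWPWPWWWWPPPWWWPWPWWPWWWWWWWWWWWWWWWWWWWWWWWWWW
197 PWWgggggWWWWWWWPPWPWPWWPPWPWWWPWPWPWWWWWWWWWWWWWWWWWWWWW.WWWWWWWW
198 PWWWWWWWWWWWWWPWPWWPPPWPWPPPPWWWWWWWWWWWWWWWWWWWWWWWWW.WWWWWWWWWW
199 PPWWWWWWWWPPWPWWWPWWPWPPWPWWWWWWWWWWWWWWWWWWWWWWWWWWWWWWWWWWWWWWW
[262.04810189 183.88535082] [285.62152638 152.87399472]
```

```bash
python3 - <<'E'
from amap import *
b=cv2.cvtColor(cv2.imread("pics/top0.png"),cv2.COLOR_BGR2RGB); amap({"pixels":b},146,184,234,276)
b2=viewer.grab_frame("top")["pixels"]
for r in(176,178,180): print(b[r,250:264:3].tolist(),b2[r,250:264:3].tolist())
E
```

```text
146 WWWWWWWWWWWWWWWWWWWWWWWWWWWWWWWWWWWWWWWWWW
147 WWWWWWWWWWWWWWWWWWW?ggggggggg?WWWWWWWWWWWW
148 WWWWWWWWW?ggggggggggggggggggg?WWWWWWWWWWWW
149 WWWWWWWWggggggggggggggggggggggWWWWWWWWWWWW
150 WWWWWWWWggggggggggggggggggggggWWWWWWWWWWWW
151 WWWWWWWWggggggggggggggggggggggWWWWWWWWWWWW
152 WWWWWWWWggggggggggggggggggggggWWWWWWWWWWWW
153 WWWWWWWW?gggggggggggggggggggggWWWWWWWWWWWW
154 WWWWWWWW?gggggggggggggggggggggWWWWWWWWWWWW
155 WWWWWWWWWggggggggggggggggggggg?WWWWWWWWWWW
156 WWWWWWWWWggggggggggggggggggggg?WWWWWWWWWWW
157 WWWWWWWWWgggggggggggggggggggggMWWWWWWWWWWW
158 WWWWWWWWWggggggggggggggggggggggWWWWWWWWWWW
159 WWWWWWWWWggggggggggggggggggggggWWWWWWWWWWW
160 WWWWWWWWWggggggggggggggggggggggWWWWWWWWWWW
161 WWWWWWWWWggggggggggggggggggggggWWWWWWWWWWW
162 WWWWWWWWWMgggggggggggggggggggggWWWWWWWWWWW
163 WWWWWWWWW?ggggggggggggggggggggg?WWWWWWWWWW
164 WWWWWWWWW?ggggggggggggggggggggg?WWWWWWWWWW
165 WWWWWWWWWWggggggggggggggggggggg?WWWWWWWWWW
166 WWWWWWWWWWggggggggggggggggggggg?WWWWWWWWWW
167 WWWWWWWWWWgggggggggggggggggggggMWWWWWWWWWW
168 WWWWWWWWWWggggggggggggggggggggggWWWWWWWWWW
169 WWWWWWWWWWggggg
[... 501 characters left out ...]
 WWWWWWWWWWWMMMMg?WWWWWWWWWWWWWggggWWWWWW..
181 WWWWWWWWWWWMMMMWWWWWWWWWWWWWWWWgWWWWWWWWWW
182 WWWWWWWWWWWgggWWWWWWWWWWWWWWWWWWWWWWWWWWWW
183 WWWWWWWWWWWWgWWWWWWWWWWWWWWWWWWWWWWWWWWWWW
[[160, 164, 175], [160, 168, 170], [166, 169, 165], [152, 154, 159], [152, 154, 159]] [[178, 174, 175], [187, 187, 178], [203, 201, 178], [209, 201, 175], [193, 191, 171]]
[[130, 134, 139], [121, 125, 131], [124, 128, 133], [123, 121, 124], [137, 136, 132]] [[176, 159, 125], [214, 201, 153], [213, 200, 151], [220, 207, 154], [218, 207, 160]]
[[152, 132, 117], [164, 144, 121], [162, 137, 117], [174, 139, 111], [174, 147, 117]] [[202, 176, 129], [221, 201, 151], [202, 182, 135], [210, 180, 135], [203, 178, 137]]
```

Compared with the first picture the flap is shut, with its pixels unchanged, and the three drums lie inside. I'll place the last drum.

Request:
apply_moves --delta_pos '[[-0.2, -0.3, 0], [-0.2, -0.6, 0], [-0.2, -0.78, 0], [-0.2, -0.78, 0], [-0.2, -0.78, 0]]' --rot '[[0, 0, 0], [0, 0, 0], [0, 0, 0], [0, 0, 0], [0, 0, 0]]' --hand '[0, 0, 0, 0, 0]'

```text
time_s: 48.33
ee_pos: [522.7, 113.6, 202.4]
ee_rot: [180.0, -0.0, -175.4]
force: [0.8, 0.3, -1.7]
gripper_width: 65.7
gripper_force: 20.0
```

Request:
apply_moves --delta_pos '[[0, -0.3, 0], [0, -0.6, 0], [0.11, -0.78, 0], [0.11, -0.78, 0], [0.11, -0.78, 0], [0.11, -0.78, 0]]' --rot '[[0, 0, 0], [0, 0, 0], [0, 0, 0], [0, 0, 0], [0, 0, 0], [0, 0, 0]]' --hand '[0, 0, 0, 0, 0, 0]'

```text
time_s: 48.83
ee_pos: [536.0, 21.9, 202.2]
ee_rot: [179.9, -0.0, -175.3]
force: [0.1, 0.5, -2.2]
gripper_width: 66.1
gripper_force: 20.0
```

Request:
apply_moves --delta_pos '[[0, 0, -0.2], [0, 0, -0.35], [0, 0, -0.42], [0, 0, -0.45], [0, 0, -0.46], [0, 0, -0.46]]' --rot '[[0, 0, 0], [0, 0, 0], [0, 0, 0], [0, 0, 0], [0, 0, 0], [0, 0, 0]]' --hand '[0, 0, 0, 0, 0, 0]'

```text
time_s: 49.33
ee_pos: [536.3, 21.7, 148.1]
ee_rot: [180.0, 0.1, -175.2]
force: [0.2, -0.8, -0.3]
gripper_width: 65.7
gripper_force: 20.0
```

Request:
apply_moves --delta_pos '[[0, 0, 0], [0, 0, 0], [0, 0, 0], [0, 0, 0], [0, 0, 0], [-0.2, -0.015, 0], [-0.4, -0.03, 0], [-0.63, -0.048, 0], [-0.63, -0.048, 0.03], [-0.63, -0.048, 0.03]]' --rot '[[0, 0, 0], [0, 0, 0], [0, 0, 0], [0, 0, 0], [0, 0, 0], [0, 0, 0], [0, 0, 0], [0, 0, 0], [0, 0, 0], [0, 0, 0]]' --hand '[1, 1, 1, 1, 1, 1, 1, 1, 0, 0]'

```text
time_s: 50.17
ee_pos: [460.0, 15.0, 151.8]
ee_rot: [-180.0, 0.1, -175.3]
force: [-0.2, 0.9, 0.4]
gripper_width: 81.0
gripper_force: 0.0
```

Request:
apply_moves --delta_pos '[[0, 0, 0], [0, 0, 0], [0, 0, 0], [0, 0, 0], [0, 0, 0], [0, 0, 0], [0, 0, 0], [0, 0, 0], [0, 0, 0], [0, 0, 0]]' --rot '[[0, 0, 0], [0, 0, 0], [0, 0, 0], [0, 0, 0], [0, 0, 0], [0, 0, 0], [0, 0, 0], [0, 0, 0], [0, 0, 0], [0, 0, 0]]' --hand '[0, 0, 0, 0, 0, 0, 0, 0, 0, 0]'

```text
time_s: 51.0
ee_pos: [460.4, 15.0, 151.0]
ee_rot: [180.0, 0.0, -175.3]
force: [0.6, -0.0, -0.5]
gripper_width: 13.9
gripper_force: 0.0
```

Request:
apply_moves --delta_pos '[[0, 0, 0], [0, 0, 0], [0.15, 0.01, 0], [0.3, 0.023, 0], [0.45, 0.035, 0], [0.6, 0.046, 0], [0.75, 0.058, 0], [0.85, 0.066, 0]]' --rot '[[0, 0, 0], [0, 0, 0], [0, 0, 0], [0, 0, 0], [0, 0, 0], [0, 0, 0], [0, 0, 0], [0, 0, 0]]' --hand '[0, 0, 0, 0, 0, 0, 0, 0]'

```text
time_s: 51.67
ee_pos: [561.7, 23.2, 150.7]
ee_rot: [180.0, -0.2, -175.3]
force: [-6.2, -0.1, 2.9]
gripper_width: 0.3
gripper_force: 2.6
```

Request:
apply_moves --delta_pos '[[0.12, 0.009, 0], [0.24, 0.018, 0], [0.36, 0.028, 0], [0.48, 0.037, 0], [0.6, 0.046, 0], [0.7, 0.054, 0], [0.78, 0.06, 0], [0.78, 0.06, 0]]' --rot '[[0, 0, 0], [0, 0, 0], [0, 0, 0], [0, 0, 0], [0, 0, 0], [0, 0, 0], [0, 0, 0], [0, 0, 0]]' --hand '[0, 0, 0, 0, 0, 0, 0, 0]'

```text
time_s: 52.33
ee_pos: [657.6, 30.3, 150.4]
ee_rot: [180.0, 0.0, -175.3]
force: [0.4, 0.1, 0.5]
gripper_width: 0.3
gripper_force: 0.0
```

Draw back straight, move clear and check.

Request:
apply_moves --delta_pos '[[-0.25, -0.019, 0], [-0.5, -0.038, 0], [-0.75, -0.058, 0], [-0.85, -0.066, 0]]' --rot '[[0, 0, 0], [0, 0, 0], [0, 0, 0], [0, 0, 0]]' --hand '[0, 0, 0, 0]'

```text
time_s: 52.67
ee_pos: [549.1, 22.0, 150.7]
ee_rot: [180.0, -0.2, -175.3]
force: [0.5, 0.2, -0.5]
gripper_width: 0.7
gripper_force: 0.0
```

Request:
apply_moves --delta_pos '[[-0.25, -0.019, 0], [-0.5, -0.038, 0], [-0.75, -0.057, 0], [-0.95, -0.057, 0], [-0.95, -0.057, 0]]' --rot '[[0, 0, 0], [0, 0, 0], [0, 0, 0], [0, 0, 0], [0, 0, 0]]' --hand '[0, 0, 0, 0, 0]'

```text
time_s: 53.08
ee_pos: [434.0, 15.3, 150.8]
ee_rot: [180.0, -0.3, -175.3]
force: [-1.3, -0.0, 1.0]
gripper_width: 0.3
gripper_force: 0.0
```

Request:
apply_moves --delta_pos '[[0, 0.3, 0], [0, 0.6, 0], [0, 0.9, 0], [0, 0.9, 0]]' --rot '[[0, 0, 0], [0, 0, 0], [0, 0, 0], [0, 0, 0]]' --hand '[0, 0, 0, 0]'

```text
time_s: 53.42
ee_pos: [440.4, 128.3, 151.3]
ee_rot: [179.8, 0.1, -175.0]
force: [0.0, 0.2, 0.3]
gripper_width: 0.5
gripper_force: 0.0
```

Request:
apply_moves --delta_pos '[[0, 0.3, 0], [0, 0.6, 0], [0, 0.9, 0], [0, 0.9, 0]]' --rot '[[0, 0, 0], [0, 0, 0], [0, 0, 0], [0, 0, 0]]' --hand '[0, 0, 0, 0]'

```text
time_s: 53.75
ee_pos: [440.7, 236.3, 151.0]
ee_rot: [179.8, 0.1, -175.1]
force: [-0.0, 0.1, 0.4]
gripper_width: 0.1
gripper_force: 0.0
```

```bash
python3 - <<'E'
from amap import *
t=viewer.grab_frame("top"); amap(t,146,184,234,276); save(t,"pics/end_t.png")
s=viewer.grab_frame("scene"); save(s,"pics/end_s.png")
for p in(t,s):
  for r in spotter.landmark_of(p,"pin_head")[:2]: print("pin",np.round(r["position"]),round(r["score"],2),np.round(ray(p,r["position"],131)))
  for r in spotter.landmark_of(p,"drawer_front")[:1]: print("drw",np.round(r["position"]),np.round(ray(p,r["position"],50)))
E
python3 drum.py
```

```text
146 WWWWWWWWWWWWWWWWWWWWWWWWWWWWWWWWWWWWWWWWWW
147 WWWWWWWWWWWWWWWWWWW?ggggMMggMWWWWWWWWWWWWW
148 WWWWWWWWWPPPPPPPPWggggggggggg?WWWWWWWWWWWW
149 WWWWWWWWPPPPPPPPPPggggggggggggWWWWWWWWWWWW
150 WWWWWWWWPPPPPPPPPPggggggggggggWWWWWWWWWWWW
151 WWWWWWWWPPPPPPPPPPgggggggggggWWWWWWWWWWWWW
152 WWWWWWWWPPPPPPPPPPMgggg?PPPPPWWWWWWWWWWWWW
153 WWWWWWWWPPPPPPPPPPPMggPPWWPPPPWWWWWWWWWWWW
154 WWWWWWWWPPPPPPPPPPPPPWPPPPPPPPWWWWWWWWWWWW
155 WWWWWWWWPPPPPPPPPPPPPPPPPPPPPPPWWWWWWWWWWW
156 WWWWWWWWPPPPPPPPPPPPPPPPPPPPPPPWWWWWWWWWWW
157 WWWWWWWWPPPPPPPPPPPPPPPPPPPPPPPWWWWWWWWWWW
158 WWWWWWWWWPPPPPPPPPPPPPPPPPPPPPPWWWWWWWWWWW
159 WWWWWWWWWPPPPPPPPPPPPPPPPPPPPPPWWWWWWWWWWW
160 WWWWWWWWWPPPPPPPWPPPPPWPPPPPPPPWWWWWWWWWWW
161 WWWWWWWWWWPPPPPPPPPPPPPWPPPPPPPWWWWWWWWWWW
162 WWWWWWWWWWPPPPPPPPPPPPPPPPPPPPPWWWWWWWWWWW
163 WWWWWWWWWWPPPPPPPPPPPPPPWPPPPPPPWWWWWWWWWW
164 WWWWWWWWWWWPPPPPPPPPWPWPPPPPPPPPWWWWWWWWWW
165 WWWWWWWWWWWPPPPPPPPPPPPWPPPPPPPPWWWWWWWWWW
166 WWWWWWWWWWPPPPPPPPPPPWPPPPPPPPPPWWWWWWWWWW
167 WWWWWWWWWWPPPPPPPPPPPPPPPPPPPPPPWWWWWWWWWW
168 WWWWWWWWWWPPPPPPPPPPPPPPPPPPPPPPWWWWWWWWWW
169 WWWWWWWWWWPPPPP
[... 262 characters left out ...]

175 WWWWWWWWWWWWWMMMMMMMMMMMMMMMMMMWWWWWWWWWWW
176 WWWWWWWWWWWW?MMMMMMMMMMMMMMMMMM?WWWWWWWWWW
177 WWWWWWWWWWWWMMMMMMPPPPPPPPPPPMMM?WWWWWWWWW
178 WWWWWWWWWWWMMMMWPPPPPPPPPPPPPMMMMWWWWWWWWW
179 WWWWWWWWWWWMMM?PPPPPPPPPPPPPPPMMM?WWWWWWWW
180 WWWWWWWWWWWMMMMWPPPPPPPPWWWWWPMgggWWWWWWW.
181 WWWWWWWWWWWMMM?WWWWWWWWWWWWWWWWgWWWWWWWWWW
182 WWWWWWWWWWWgggWWWWWWWWWWWWWWWWWWWWWWWWWWWW
183 WWWWWWWWWWWWWWWWWWWWWWWWWWWWWWWWWWWWWWWWWW
pin [300. 213.] 0.42 [523. -96. 131.]
pin [253. 216.] 0.65 [521. -86. 131.]
drw [221. 228.] [469.  18.  50.]
[440. 230. 151.] [-180.    -0.  -175.4] [ 26.  13. 103.  -0.  65. -68.] 0.7134790469410226
t lm [246. 166.] 0.5 [675.  52.  23.]
s lm [243. 193.] 0.23 [652. 235.  23.]
```

The flap's pixels match its first, shut appearance and the pin is still in place. No pale drums are left on the counter, and all four lie in the box. I'll let it settle briefly, confirm nothing moves and hand in.

Request:
apply_moves --delta_pos '[[0, 0, 0.2], [0, 0, 0.2], [0, 0, 0.2], [0, 0, 0.2], [0, 0, 0.2], [0, 0, 0.2], [0, 0, 0.2], [0, 0, 0.2], [0, 0, 0.2], [0, 0, 0.2]]' --rot '[[0, 0, 0], [0, 0, 0], [0, 0, 0], [0, 0, 0], [0, 0, 0], [0, 0, 0], [0, 0, 0], [0, 0, 0], [0, 0, 0], [0, 0, 0]]' --hand '[0, 0, 0, 0, 0, 0, 0, 0, 0, 0]'

```text
time_s: 55.18
ee_pos: [439.9, 231.4, 174.8]
ee_rot: [180.0, -0.0, -175.3]
force: [0.5, 0.9, -0.1]
gripper_width: 0.7
gripper_force: 0.0
```

```bash
python3 - <<'E'
from h import *
t=viewer.grab_frame("top")["pixels"].astype(int); o=cv2.cvtColor(cv2.imread("pics/end_t.png"),cv2.COLOR_BGR2RGB).astype(int)
print("change in box",np.abs(t-o)[110:240,220:290].mean(), "counter", np.abs(t-o)[:,290:].mean())
i=cv2.cvtColor(cv2.imread("pics/top0.png"),cv2.COLOR_BGR2RGB).astype(int)
print("jar/cup change since start",np.abs(t-i)[130:158,170:195].mean(),np.abs(t-i)[155:176,134:157].mean())
print(env.job_done())
E
```

```text
change in box 1.543956043956044 counter 1.7294364677177176
jar/cup change since start 4.924285714285714 4.5479641131815045
the job is handed in; nothing more can be done
None
```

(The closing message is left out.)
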